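# Rehang the thread cupboard's lift-off door

### The job

The teal door of the little thread cupboard is off its hinges, standing in the wooden stand. With the door turned about a quarter turn open, hang it back on the cupboard by lowering both of its hinge knuckles over both upright pins together until it is fully down, feeling for the pins gently and never forcing it; then let go, push the door fully shut and leave it hanging there. Leave everything else on the bench undisturbed.

Things in the scene. Friction and masses are not known exactly. Their poses are not given: they have to be found in the camera images.
- cupboard: Fixed light-wood cupboard, 200 deep (x), 260 wide (y), 215 high. Origin: centre of its underside, on the bench. Open front on its -x side (face at local x -100), turned roughly to the robot's right. A door seat stands 6 proud of the face above, below and on the +y side of the opening. Two hinge pins on a steel plate near the front's -y edge: see slot_mark. Press the door on it with 15 N at most.
- slot_mark (a point): Point on the cupboard, local (-114, -105, 63): height of the lower pin's tip, at the -y end of the pin plate's slots; cupboard's axes. The plate is clamped anywhere in its slots and does not move in use: the pins' vertical axis is 3 to 27 from this point along the cupboard's +y (x exact), not measured, to be found by sight or feel.
- slot_mark_high (a point): Same for the upper pin: local (-114, -105, 173), at its tip's height. Both pins: brass, 8 diameter, 18 high, top 2.5 tapering to 6 diameter, upright on one axis. Each stands on a steel bracket 24 wide (y), 6 thick, from the face to local x -125, bracket tops 45 and 155 above the bench. The knuckles come to rest on these (and can miss the pins, passing beside).
- door: Loose teal panel, 14 thick (x), 190 wide (y), 190 high (z), 0.27 to 0.45 kg, upright in the stand, underside 12 above the bench, free edge (+y) roughly to the robot's right. Origin: centre of the panel's underside. Outer face -x, brass knob on it (22 wide, 22 proud, local y 75, z 85). Top edge is clear for gripping across the thickness. Balance point about 10 from the middle, towards the knuckles.
- knuckle (a point): Door's hinge: centre of the lower knuckle's underside, door local (0, -111, 25), door's axes. Two steel knuckles: upright tubes, outside 20, bore 10.4, 24 long, open both ends, on one axis; undersides at door local z 25 and 135. Hung, this point is 45 above the bench on the pin axis and the panel's underside is 20 above the bench.
- free_edge (a point): Door's inner face at the free edge, half way up: door local (7, 95, 95), door's axes. Shut: door and cupboard axes parallel, this point at cupboard local x about -107. The door opens counter-clockwise seen from above: a quarter turn open, its +y (free edge) points to the cupboard's -x, its outer face to the cupboard's -y. Swings freely on the pins.
- stand: Fixed wooden stand, base 110 (x) x 120 (y) x 12, with two walls 35 high above the base forming a groove 17 wide along its y, in which the door stands, the door's axes parallel to the stand's. Origin: centre of its underside.
- boot: Bystander: brown ankle boot with teal heel, 100 x 275 x 160, origin under its middle, toe to -y.
- wax_block: Bystander: cream wax block, 60 cube, origin under its centre.
- mallet: Bystander: blue mallet standing on its head, 48 diameter, 190 high, origin under its centre.
- glue_jar: Bystander: glue jar, 64 diameter, 85 high, origin under its centre.
- red_spool: Bystander: spool of red thread, 52 diameter, 72 high, origin under its centre.
- green_spool: Bystander: spool of green thread, 52 diameter, 72 high, origin under its centre.
- brush_pot: Bystander: white ceramic pot, 76 diameter, 100 high, origin under its centre.
- ruler: Bystander: flat steel ruler lying along its y, 35 x 300 x 4, origin under its centre.
There are look-alikes about, which are no part of the job. Leave any red look-alike of the door alone.

How it is judged:
By the outcome, as a careful person would: the job done as asked, in the order asked, and still so for the second after the job is handed in, with the robot touching nothing.
It also fails if it takes over 69 s, if anything falls off the work surface, if the arm or the gripper's body presses on something with over 40 N, if the wrist force passes 120 N, or if a joint passes its speed limit or range.

### The arm

A 6-joint arm with a two-finger parallel gripper is mounted at the origin on the work surface. World frame = base frame: x ahead of the robot, y to its left, z up, the work surface at z = 0. Lengths are in m, angles in rad, forces in N, time in s.
With the tool pointing down it reaches from about 0.3 to 0.825 m from the base axis. Payload 5.4 kg.
Tool frame: the origin (TCP) lies at the very end of the fingers, on their centre line; the grasp point (between the pads) lies 19 mm behind it; z points along the fingers, x is the direction in which the jaws open and shut, and the axes are right-handed (so a half turn about z gives the same grasp; the last joint's range is limited). The gripper opens to 92 mm and grips with 3 to 60 N. Pads are 20 mm wide; open, the fingers measure 128 mm over their backs; the gripper's body (75 mm by 189 mm) begins 69 mm behind the grasp point.
Start: joints at [-1.327, 0.158, 1.597, -0, 1.386, -0.21], TCP at [0.252, -0.517, 0.215] pointing down, gripper open.
Joint ranges: [-2.91, 2.91], [-0.94, 2.29], [0.18, 2.7], [-1.29, 4.43], [0.17, 2.64], [-3, 3]. Speed limits (rad/s): [2.57, 2.57, 3.14, 3.14, 3.14, 3.14].

### API

Orientations are given as a rotation vector (axis times angle).
In Python, from cell import * gives the robot as it stands.
- The arm moves only by the tool drive_tool, never from a script. Its argument "moves" is a list of rows, each a list of 3 entries, a list of its own where there are three numbers: the shift along the tool's x, y, z in mm, then the turn, a rotation vector about the tool's x, y, z in rad, then the opening in per cent of the stroke, from 0 (shut) to 100 (fully open). In form: [[[tx, ty, tz], [wx, wy, wz], hand], ...]. A call has exactly 5 rows; each row is the pose to reach, as a shift and turn from the pose commanded when the call began, along the tool's axes at that moment; what a row does not reach only later rows make up. A row lasts 1/12 s, in which the tool goes at most 41.7 mm and 7.16 degrees, less where a joint would pass 70% of its speed; a pose out of reach is approached as far as the arm can. A call with a gripper value outside its range is refused whole. The fingers move at their own pace and stop on an object; "force" is the grip in N (left out, the last holds). Time passes only in rows, so rows that repeat a pose let the fingers close, or fill a call up. It gives the time, the measured TCP pose, the force and the opening at its end, in the units of the state.
- get_state(): the state, without advancing time (a new reading comes with each control period).
- grab_frame(name): name is "scene" or "top" or "wrist"; returns a dict with "img" (420x560x3 uint8, red, green, blue), "fov_y" (degrees; the focal length in pixels is half the picture's height over the tangent of half this angle, whatever the lens; pixels are square), "cx", "cy" (the principal point, pixels), "k1" (the pictures are not rectified: a ray, as slopes to the right and down, at radius r is drawn at 1 + k1 r^2 times it, then the intrinsics apply), "xyz" and "rotation" of the camera in the world. Camera axes: x right, y up, looking along -z (the intrinsics and any distortion apply to the point x, -y, -z); pixel columns grow to the right and rows downward; lengths in m; the calibration is good to about 2 mm. A picture is of the moment at which its call begins. There is no depth.
- sign_off(): hands the job in, once; it reports no verdict.
The state is a dict: "time": time; "q": joint angles; "joint_vel": joint speeds; "effort": joint torques, N m; "tool_pos": TCP position; "tool_rot": TCP orientation; "contact_force": force on the tool from outside, world axes, zero at the start; "ft_torque": the same for the moment, N m; "gripper_width": finger opening in m.
Only numpy, scipy, OpenCV 4.12 (cv2) and the standard library are available. Lean on these libraries where they do the work, as an engineer would, in place of code of your own. Each camera call takes 0.05 s, during which the arm holds its last target.

## Working session

There is one attempt and no reset: what is moved stays moved. The work goes in short steps, Python scripts to look and compute and a tool call to move; the robot and the scene stay as the last step left them, time stands still between calls to the robot, and variables do not carry over. Pictures are saved under pics/ and viewed, and the job is handed in when it is done.

Besides the shell and the picture viewer there is one more tool, called after "Emit:" by a JSON object that holds its "fn" and its "kwargs". drive_tool: Moves the arm, as the interface text tells. Its arguments: {"type":"object","properties":{"moves":{"type":"array","items":{"type":"array"}},"force":{"type":"number"}},"required":["moves"]}

```bash
ls; mkdir -p pics
python3 - <<'E'
from cell import *
import cv2
s=get_state();print(s)
for n in ["scene","top","wrist"]:
    f=grab_frame(n);cv2.imwrite(f"pics/{n}0.png",f["img"][:,:,::-1])
    print(n,{k:v for k,v in f.items() if k!="img"})
E
```

```text
pics
{'time': 0.0, 'q': array([-1.32708169e+00,  1.59078763e-01,  1.59820359e+00, -3.87844033e-05,
        1.38620856e+00, -2.10090030e-01]), 'joint_vel': array([ 0.00017104, -0.00023294,  0.0004607 , -0.00131703,  0.00030309,
       -0.00144328]), 'effort': array([ 3.23144413e-04, -3.85580099e+01, -3.22102654e+01,  7.00829574e-02,
        3.80467158e-02, -1.53820092e-04]), 'tool_pos': array([ 0.25189399, -0.51619419,  0.21361658]), 'tool_rot': array([-2.66314706e+00,  1.66407045e+00,  2.18430587e-03]), 'contact_force': array([ 0.03052767, -0.18428913,  0.76036441]), 'ft_torque': array([ 0.03048712, -0.01374592, -0.00206411]), 'gripper_width': 0.0918404446481054}
scene {'fov_y': 57.827415319442366, 'cx': 276.9136913938991, 'cy': 207.86465126604148, 'k1': -0.033858204508543426, 'xyz': array([ 1.08056472, -0.43562123,  1.30667805]), 'rotation': array([0.46330931, 0.24837875, 0.94433644])}
top {'fov_y': 44.23675879722062, 'cx': 283.0311118224824, 'cy': 218.16482705443994, 'k1': -0.007080578152026077, 'xyz': array([ 0.22957863, -0.05512442,  1.64475093]), 'rotation': array([ 0.16337142, -0.16386305, -1.51121193])}
wrist {'fov_y': 70.13685396915514, 'cx': 284.4102151787894, 'cy': 209.49755617947727, 'k1': 0.01810724489534361, 'xyz': array([ 0.31650401, -0.48505193,  0.38364115]), 'rotation': array([-0.23200512,  0.14724356, -1.11034089])}
```

View pics/scene0.png

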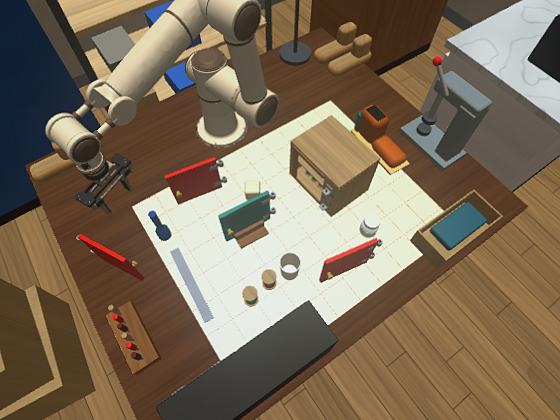

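View pics/top0.png

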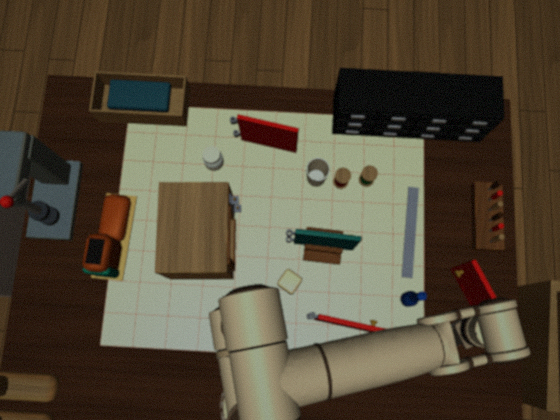

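View pics/wrist0.png

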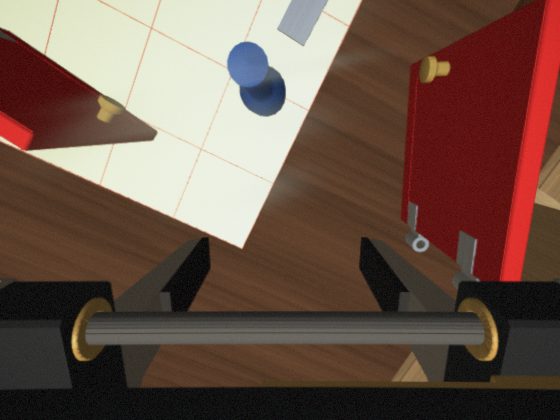

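```bash
cat > h.py <<'E'
import numpy as np,cv2
from scipy.spatial.transform import Rotation as R
def K(f):
    fl=210/np.tan(np.radians(f["fov_y"])/2);return fl
def ray(f,u,v):
    fl=K(f);d=np.array([(u-f["cx"])/fl,(v-f["cy"])/fl]);s=d.copy()
    for _ in range(20): s=d/(1+f["k1"]*(s@s))
    w=R.from_rotvec(f["rotation"]).apply([s[0],-s[1],-1.]);return w
def onz(f,u,v,z):
    w=ray(f,u,v);o=np.array(f["xyz"]);return o+w*(z-o[2])/w[2]
def tri(fs,ps):
    A=np.zeros((3,3));b=np.zeros(3)
    for f,p in zip(fs,ps):
        w=ray(f,*p);w/=np.linalg.norm(w);P=np.eye(3)-np.outer(w,w);A+=P;b+=P@np.array(f["xyz"])
    return np.linalg.solve(A,b)
def proj(f,X):
    c=R.from_rotvec(f["rotation"]).inv().apply(np.array(X)-f["xyz"]);s=np.array([c[0],-c[1]])/-c[2]
    s=s*(1+f["k1"]*(s@s));return s*K(f)+[f["cx"],f["cy"]]
def crop(f,x0,y0,x1,y1,k,name):
    c=f["img"][y0:y1,x0:x1,::-1];cv2.imwrite("pics/"+name,cv2.resize(c,None,fx=k,fy=k,interpolation=cv2.INTER_CUBIC))
E
python3 - <<'E'
from cell import *
from h import *
import pickle
fs={n:grab_frame(n) for n in ["scene","top"]}
pickle.dump(fs,open("f0.pkl","wb"))
crop(fs["top"],150,170,380,290,3.4,"c_top.png")
crop(fs["scene"],200,110,400,260,4,"c_scene.png")
E
```

```text
(no output)
```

View pics/c_top.png

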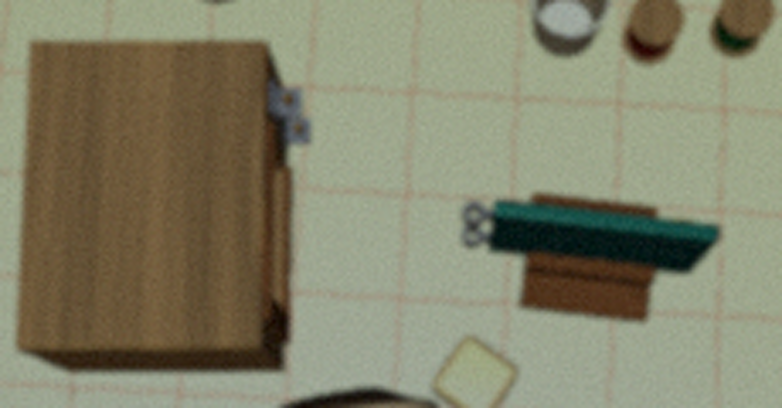

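View pics/c_scene.png

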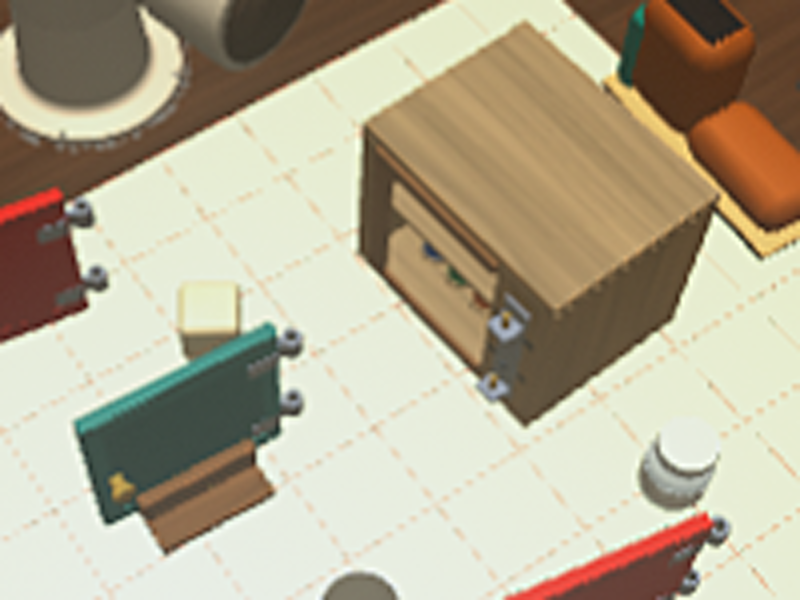

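```bash
cat > m.py <<'E'
from h import *
import pickle
fs=pickle.load(open("f0.pkl","rb"));t,s=fs["top"],fs["scene"]
T=lambda x,y:(150+x/3.4-.35,170+y/3.4-.35)
S=lambda x,y:(200+x/4-.37,110+y/4-.37)
def p(n,v): print(n,np.round(np.array(v)*1000,1))
for n,c in zip(["FL","FR","NR","NL"],[(30,42),(267,42),(262,350),(18,348)]): p("cup top "+n,onz(t,*T(*c),.215))
for n,c in zip(["front-low-x","back-lowx","back-hix","front-hix"],[(365,128),(524,22),(718,198),(555,310)]): p("cup scene "+n,onz(s,*S(*c),.215))
for n,c in zip(["farL","farR"],[(497,202),(720,226)]): p("door top "+n,onz(t,*T(*c),.202))
for n,c in zip(["+xL","+xR","-xR"],[(278,333),(83,432),(76,420)]): p("door scene "+n,onz(s,*S(*c),.202))
p("-xL",onz(s,*S(270,323),.202))
for n,c,z in [("up",(475,210),.171),("lo",(471,238),.061)]: p("kn top "+n,onz(t,*T(*c),z))
for n,c,z in [("up",(290,335),.171),("lo",(291,397),.061)]: p("kn scene "+n,onz(s,*S(*c),z))
for n,c,z in [("up",(290,98),.173),("lo",(298,128),.063)]: p("pin top "+n,onz(t,*T(*c),z))
for n,c,z in [("up",(507,318),.173),("lo",(492,381),.063)]: p("pin scene "+n,onz(s,*S(*c),z))
E
python3 m.py
```

```text
cup top FL [620.6 315.  215. ]
cup top FR [631.5 115.4 215. ]
cup top NR [371.9 100.  215. ]
cup top NL [362.9 298.2 215. ]
cup scene front-low-x [382.4 101.9 215. ]
cup scene back-lowx [364.6 300.6 215. ]
cup scene back-hix [624. 313. 215.]
cup scene front-hix [632.6 120.3 215. ]
door top farL [507.2 -85.4 202. ]
door top farR [ 496.9 -272.2  202. ]
door scene +xL [511.2 -80.9 202. ]
door scene +xR [ 498.6 -265.4  202. ]
door scene -xR [ 485.6 -264.4  202. ]
-xL [499.  -80.9 202. ]
kn top up [505.2 -67.6 171. ]
kn top lo [499.6 -66.2  61. ]
kn scene up [502.8 -63.5 171. ]
kn scene lo [503.4 -64.8  61. ]
pin top up [594.4  96.8 173. ]
pin top lo [593.5  98.8  63. ]
pin scene up [597.8 101.9 173. ]
pin scene lo [597.7  99.3  63. ]
```

```bash
cat > g.py <<'E'
from cell import *
from h import *
def tgt(x,y,z,deg):
    s=get_state();A=R.from_rotvec(s["tool_rot"])
    a=np.radians(deg);X=np.array([np.cos(a),np.sin(a),0]);Z=np.array([0,0,-1.]);Y=np.cross(Z,X)
    B=R.from_matrix(np.c_[X,Y,Z])
    d=A.inv().apply(np.array([x,y,z])-s["tool_pos"]*1000)
    print("shift",np.round(d,1),"turn",np.round((A.inv()*B).as_rotvec(),4))
def st():
    s=get_state();A=R.from_rotvec(s["tool_rot"]);x=A.apply([1,0,0]);z=A.apply([0,0,1])
    print("t",round(s["time"],2),"pos",np.round(s["tool_pos"]*1000,1),"yaw",round(np.degrees(np.arctan2(x[1],x[0])),2),"z",np.round(z,3),"F",np.round(s["contact_force"],1),"M",np.round(s["ft_torque"],2),"w",round(s["gripper_width"]*1000,1),"q",np.round(s["q"],2))
E
python3 -c "
from g import *
st();tgt(498,-166,300,-3.5);tgt(498,-166,167,-3.5)"
```

```text
t 0.25 pos [ 252.  -516.5  214.1] yaw -64.0 z [-0.     0.001 -1.   ] F [ 0.5 -0.9 -0.7] M [-0.08  0.01 -0.01] w 91.9 q [-1.33  0.16  1.6  -0.    1.39 -0.21]
shift [-207.3 -374.8  -85.6] turn [-6.0000e-04  7.0000e-04 -1.0559e+00]
shift [-207.1 -374.8   47.4] turn [-6.0000e-04  7.0000e-04 -1.0559e+00]
```

Emit:
{"fn": "drive_tool", "kwargs": {"moves": [[[0, 0, -40], [0, 0, -0.1], 50], [[-10, -18, -70], [0, 0, -0.21], 50], [[-28, -50, -86], [0, 0, -0.32], 50], [[-46, -83, -86], [0, 0, -0.43], 50], [[-64, -116, -86], [0, 0, -0.54], 50]]}}

```text
time: 0.67
tool_pos: [0.329, -0.408, 0.3023]
tool_rot: [3.011, -0.887, 0.004]
contact_force: [1.2, 0.8, -0.3]
gripper_width: 0.0607
```

```bash
python3 -c "
from g import *
st();tgt(498,-166,300,-3.5);tgt(498,-166,167,-3.5)"
```

```text
t 0.67 pos [ 329.  -408.   302.3] yaw -32.82 z [ 0.002 -0.003 -1.   ] F [ 1.2  0.8 -0.3] M [ 0.01 -0.09  0.01] w 60.7 q [-1.12 -0.02  1.62  0.    1.55 -0.55]
shift [  10.8 -295.     1.9] turn [ 0.0023 -0.0024 -0.5118]
shift [  10.4 -295.2  134.9] turn [ 0.0023 -0.0024 -0.5118]
```

Emit:
{"fn": "drive_tool", "kwargs": {"moves": [[[1, -35, 0], [0, 0, -0.11], 50], [[3, -72, 0], [0, 0, -0.22], 50], [[4, -109, 0], [0, 0, -0.33], 50], [[6, -146, 0], [0, 0, -0.44], 50], [[7, -183, 0], [0, 0, -0.51], 50]]}}

```text
time: 1.08
tool_pos: [0.4347, -0.2572, 0.3006]
tool_rot: [3.14, -0.097, 0.0]
contact_force: [0.4, -0.3, -0.6]
gripper_width: 0.0458
```

Emit:
{"fn": "drive_tool", "kwargs": {"moves": [[[0, 0, 0], [0, 0, 0], 50], [[0, 0, 0], [0, 0, 0], 50], [[0, 0, 0], [0, 0, 0], 50], [[0, 0, 0], [0, 0, 0], 50], [[0, 0, 0], [0, 0, 0], 50]]}}

```text
time: 1.5
tool_pos: [0.4332, -0.26, 0.3005]
tool_rot: [3.14, -0.109, -0.001]
contact_force: [0.4, 0.8, 0.8]
gripper_width: 0.0462
```

```bash
python3 -c "
from g import *
st();tgt(498,-166,300,-3.5);tgt(498,-166,167,-3.5)
f=grab_frame('wrist');crop(f,0,0,560,420,1.4,'w1.png')
import pickle;pickle.dump(f,open('w1.pkl','wb'));print(f['xyz'],f['rotation'])"
```

```text
t 1.5 pos [ 433.2 -260.   300.5] yaw -3.99 z [-0.  0. -1.] F [0.4 0.8 0.8] M [-0.06 -0.04  0.07] w 46.2 q [-0.78 -0.07  1.66 -0.    1.55 -0.71]
shift [ 58.1 -98.3   0.4] turn [ 0.      0.0003 -0.0085]
shift [ 58.1 -98.3 133.4] turn [ 0.      0.0003 -0.0085]
[ 0.43740131 -0.18778725  0.47037158] [-0.26153676  0.00848822 -0.06939041]
```

View pics/w1.png

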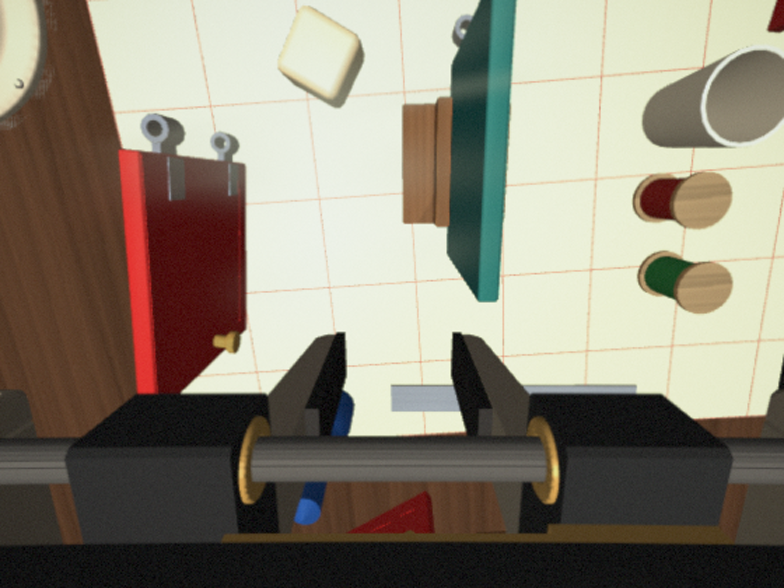

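The teal door is the one in the stand (top edge from (500,0) to (487,298) in this view, knuckle at (463,28)). The red panel at (185,280) is a look-alike and stays where it is. I'm moving above the teal door.

Emit:
{"fn": "drive_tool", "kwargs": {"moves": [[[20, -33, 0], [0, 0, 0], 50], [[40, -67, 0], [0, 0, 0], 50], [[58, -98, 0], [0, 0, 0], 50], [[58, -98, 0], [0, 0, 0], 50], [[58, -98, 0], [0, 0, 0], 50]]}}

```text
time: 1.97
tool_pos: [0.4986, -0.1646, 0.3005]
tool_rot: [3.14, -0.102, -0.001]
contact_force: [-0.1, 0.5, -0.2]
gripper_width: 0.0458
```

```bash
python3 -c "
from g import *
st()
f=grab_frame('wrist');crop(f,0,0,560,420,1.4,'w2.png')
import pickle;pickle.dump(f,open('w2.pkl','wb'));print(f['xyz'],f['rotation'])"
```

```text
t 1.97 pos [ 498.6 -164.6  300.5] yaw -3.74 z [-0. -0. -1.] F [-0.1  0.5 -0.2] M [-0.04 -0.12  0.02] w 45.8 q [-0.55 -0.02  1.61 -0.    1.55 -0.48]
[ 0.50246576 -0.09228687  0.47035014] [-0.26171197  0.00803507 -0.0651026 ]
```

View pics/w2.png

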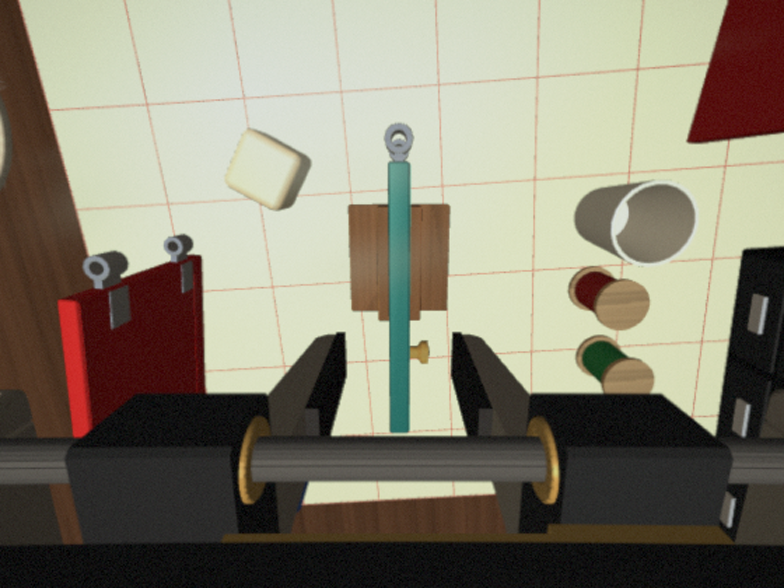

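The door is right between the fingers: teal top from (399,162) to (400,432), upper knuckle (398,140), knob (422,352) on the +x side.

Run:
```python
from h import *
import pickle
f=pickle.load(open('w2.pkl','rb'));im=f['img'].astype(int)
hsv=cv2.cvtColor(f['img'],cv2.COLOR_RGB2HSV)
m=(hsv[...,0]>80)&(hsv[...,0]<98)&(hsv[...,1]>110)
m[:,:260]=0;m[:,310:]=0
P=[];
for r in range(118,307,3):
    c=np.where(m[r])[0]
    if len(c)>8: P.append(onz(f,c.mean(),r,.202)[:2]);w=len(c)
P=np.array(P)*1000
print(len(P),P[0],P[-1],w)
k=np.polyfit(P[:,1],P[:,0],1);print("dx/dy",k[0],"yaw y-dir deg",np.degrees(np.arctan(k[0])),"x at -166",np.polyval(k,-166),"res",np.std(P[:,0]-np.polyval(k,P[:,1])))
r=np.where(m.sum(1)>8)[0];print(r.min(),r.max(),onz(f,285,r.min()-.5,.202)*1000,onz(f,285,r.max()+.5,.202)*1000)
# knuckle ring
crop(f,265,80,305,130,12,'w2k.png')
```

```text
45 [ 503.21305649 -103.11762591] [ 492.02900449 -262.93607018] 13
dx/dy 0.06330320169731857 yaw y-dir deg 3.6221730740073843 x at -166 498.2008630705338 res 0.30278042801945276
141 308 [ 502.50213602 -101.79095379  202.        ] [ 491.69455928 -268.08061869  202.        ]
```

View pics/w2k.png

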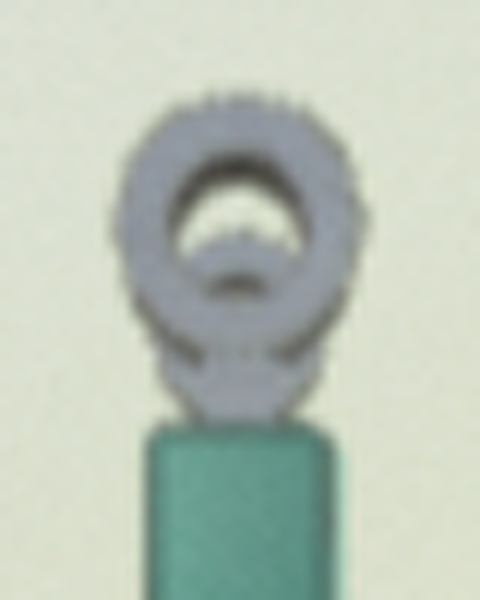

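```bash
python3 - <<'E'
from h import *
import pickle
f=pickle.load(open('w2.pkl','rb'))
print(onz(f,284.5,98,.171)*1000,onz(f,285,115.0,.202)*1000)
E
python3 -c "
from g import *
tgt(498.2,-166,168,-3.62)"
```

```text
[504.55591906 -64.09280208 171.        ] [503.8769524  -80.62977629 202.        ]
shift [  0.2   0.4 132.5] turn [ 0.0005  0.0005 -0.0037]
```

Emit:
{"fn": "drive_tool", "kwargs": {"moves": [[[0, 1, 38], [0, 0, 0], 50], [[0, 1, 76], [0, 0, 0], 50], [[0, 1, 110], [0, 0, 0], 50], [[0, 1, 132], [0, 0, 0], 50], [[0, 1, 132], [0, 0, 0], 50]], "force": 35}}

```text
time: 2.43
tool_pos: [0.4941, -0.1657, 0.1629]
tool_rot: [-3.135, 0.11, 0.015]
contact_force: [-0.3, -0.4, -0.5]
gripper_width: 0.0463
```

Emit:
{"fn": "drive_tool", "kwargs": {"moves": [[[0, 0, 0], [0, 0, 0], 0], [[0, 0, 0], [0, 0, 0], 0], [[0, 0, 0], [0, 0, 0], 0], [[0, 0, 0], [0, 0, 0], 0], [[0, 0, 0], [0, 0, 0], 0]]}}

```text
time: 2.85
tool_pos: [0.4991, -0.1666, 0.1702]
tool_rot: [3.138, -0.105, 0.004]
contact_force: [-1.4, 0.1, 1.9]
gripper_width: 0.0147
```

```bash
python3 -c "
from g import *
st()"
```

```text
t 2.85 pos [ 499.1 -166.6  170.2] yaw -3.84 z [ 0.002 -0.002 -1.   ] F [-1.4  0.1  1.9] M [-0.03  0.14  0.05] w 14.7 q [-0.55  0.07  1.79 -0.    1.29 -0.48]
```

Emit:
{"fn": "drive_tool", "kwargs": {"moves": [[[0, 0, -10], [0, 0, 0], 0], [[0, 0, -25], [0, 0, 0], 0], [[0, 0, -45], [0, 0, 0], 0], [[0, 0, -73], [0, 0, 0], 0], [[0, 0, -100], [0, 0, 0], 0]]}}

```text
time: 3.27
tool_pos: [0.4976, -0.1654, 0.2695]
tool_rot: [-3.139, 0.105, 0.003]
contact_force: [-0.1, -0.7, -3.5]
gripper_width: 0.0139
```

```bash
python3 -c "
from g import *
st();tgt(603.7,-60,270,3.3)"
```

```text
t 3.27 pos [ 497.6 -165.4  269.5] yaw -3.82 z [-0.002  0.001 -1.   ] F [-0.1 -0.7 -3.5] M [-0.02 -0.1  -0.02] w 13.9 q [-0.55 -0.01  1.66  0.    1.49 -0.48]
shift [  98.8 -112.2   -0.5] turn [-0.001   0.0017 -0.1243]
```

Emit:
{"fn": "drive_tool", "kwargs": {"moves": [[[15, -20, 0], [0, 0, -0.03], 0], [[40, -48, 0], [0, 0, -0.06], 0], [[68, -78, 0], [0, 0, -0.1], 0], [[90, -102, 0], [0, 0, -0.124], 0], [[99, -112, 0], [0, 0, -0.124], 0]]}}

```text
time: 3.68
tool_pos: [0.6064, -0.0573, 0.2686]
tool_rot: [-3.138, -0.096, -0.001]
contact_force: [-0.5, -1.0, -4.2]
gripper_width: 0.0137
```

Emit:
{"fn": "drive_tool", "kwargs": {"moves": [[[0, 0, 0], [0, 0, 0], 0], [[0, 0, 0], [0, 0, 0], 0], [[0, 0, 0], [0, 0, 0], 0], [[0, 0, 0], [0, 0, 0], 0], [[0, 0, 0], [0, 0, 0], 0]]}}

```text
time: 4.1
tool_pos: [0.604, -0.0617, 0.2688]
tool_rot: [3.14, 0.087, -0.0]
contact_force: [-1.3, -0.6, -3.5]
gripper_width: 0.0137
```

```bash
python3 -c "
from g import *
st()
f=grab_frame('wrist');crop(f,0,0,560,420,1.4,'w3.png')
t=grab_frame('top');s=grab_frame('scene')
crop(f,210,0,370,120,5,'w3k.png');crop(t,200,170,340,275,5,'t3.png');crop(s,220,110,370,222,5,'s3.png')
import pickle;pickle.dump((f,t,s),open('w3.pkl','wb'));print(f['xyz'],f['rotation'])"
```

```text
t 4.1 pos [604.  -61.7 268.8] yaw 3.19 z [-0. -0. -1.] F [-1.3 -0.6 -3.5] M [-0.02 -0.11 -0.01] w 13.7 q [-0.3   0.21  1.43 -0.    1.5  -0.36]
[0.59902773 0.01062259 0.43870319] [-0.26175154 -0.00818738  0.0550009 ]
```

View pics/w3.png

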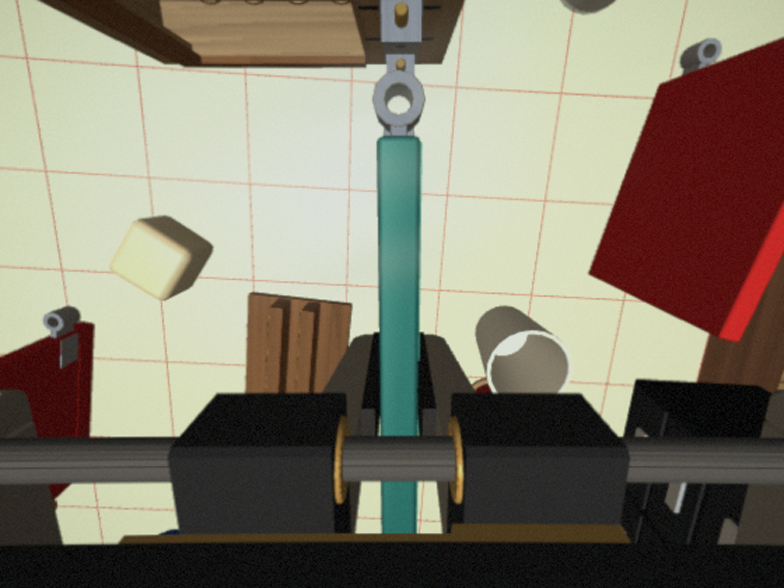

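View pics/w3k.png

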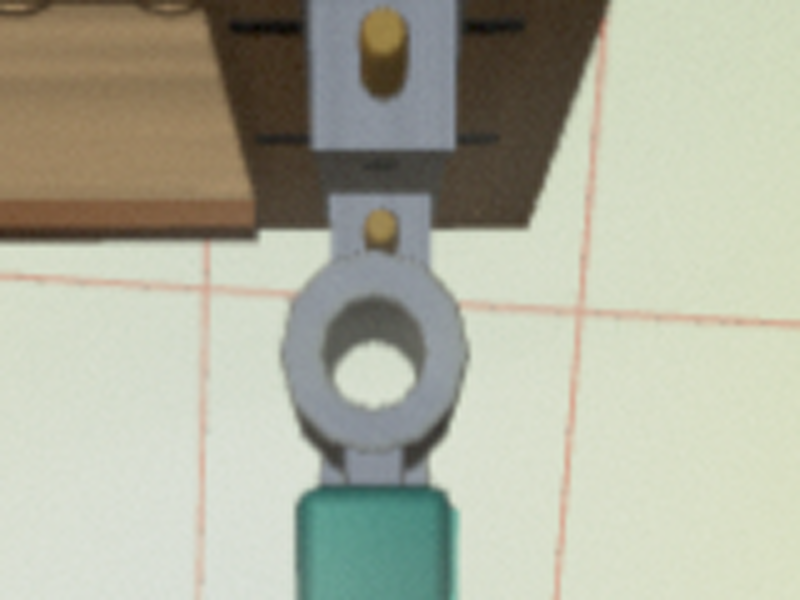

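View pics/s3.png

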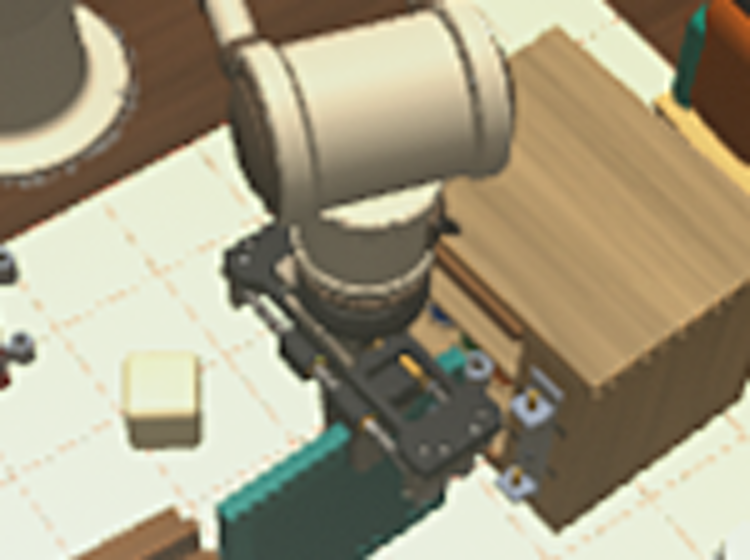

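Run:
```python
from h import *
import pickle
f,t,s=pickle.load(open('w3.pkl','rb'))
c=lambda x,y:(210+x/5-.4,y/5-.4)
for n,p,z in [("upin",(385,30),.173),("lpin",(381,224),.063),("kn",(375.5,352),.2696),("knL",(284,352),.2696),("knR",(468,352),.2696),("knT",(375,250),.2696),("knB",(375,450),.2696),("brR l",(313,149),.155),("br r",(457,149),.155),("lbr l",(330,195),.045),("lbr r",(433,195),.045)]:
    print(n,np.round(onz(f,*c(*p),z)*1000,1))
hsv=cv2.cvtColor(f['img'],cv2.COLOR_RGB2HSV)
m=(hsv[...,0]>80)&(hsv[...,0]<98)&(hsv[...,1]>90);m[:,:260]=0;m[:,310:]=0
P=[]
for r in range(105,235,3):
    q=np.where(m[r])[0]
    if 10<len(q)<40:P.append(onz(f,q.mean(),r,.3006)[:2]*1000)
P=np.array(P);k=np.polyfit(P[:,1],P[:,0],1);print(len(P),"door yaw-180",-np.degrees(np.arctan(k[0])),P[0],P[-1], "x at kn",np.polyval(k,42))
```

```text
upin [595.9 102.4 173. ]
lpin [595.8 102.6  63. ]
kn [597.7  40.1 269.6]
knL [588.2  39.6 269.6]
knR [607.3  40.7 269.6]
knT [597.1  49.6 269.6]
knB [598.2  30.7 269.6]
brR l [584.6  90.7 155. ]
br r [608.7  92.  155. ]
lbr l [583.4 112.4  45. ]
lbr r [607.6 113.7  45. ]
44 door yaw-180 2.526493184775182 [598.8496805   20.80230462] [602.18201876 -38.6844334 ] x at kn 598.3985020700941
```

Run:
```python
from g import *
import pickle
f,t,s=pickle.load(open('w3.pkl','rb'))
for u,v in [(488,370),(528,332),(568,370)]: print(onz(f,u/1.4,v/1.4,.1)*1000)
tgt(602.4,0.5,219,3.3);st()
```

```text
[ 687.11074297 -145.35683377  100.        ]
[ 717.38540638 -108.1457448   100.        ]
[ 757.04064822 -141.35140329  100.        ]
shift [  1.6 -61.9  49.8] turn [ 0.0001 -0.0001 -0.0016]
t 4.25 pos [604.3 -61.4 268.8] yaw 3.21 z [ 0. -0. -1.] F [ 0.1 -0.1 -3.2] M [ 0.06 -0.05  0.04] w 14.1 q [-0.3   0.21  1.43 -0.    1.5  -0.36]
```

Emit:
{"fn": "drive_tool", "kwargs": {"moves": [[[0, -5, 20], [0, 0, 0], 0], [[1, -14, 45], [0, 0, 0], 0], [[1, -32, 50], [0, 0, 0], 0], [[1.5, -50, 50], [0, 0, 0], 0], [[1.6, -62, 50], [0, 0, 0], 0]]}}

```text
time: 4.67
tool_pos: [0.6019, 0.0023, 0.2177]
tool_rot: [-3.139, -0.09, 0.003]
contact_force: [0.2, 0.1, -3.3]
gripper_width: 0.0134
```

Emit:
{"fn": "drive_tool", "kwargs": {"moves": [[[0, 0, 0], [0, 0, 0], 0], [[0, 0, 0], [0, 0, 0], 0], [[0, 0, 0], [0, 0, 0], 0], [[0, 0, 0], [0, 0, 0], 0], [[0, 0, 0], [0, 0, 0], 0]]}}

```text
time: 5.08
tool_pos: [0.6028, 0.0003, 0.2188]
tool_rot: [3.14, 0.088, 0.001]
contact_force: [0.7, 0.7, -3.2]
gripper_width: 0.0135
```

```bash
python3 -c "
from g import *
st()
f=grab_frame('wrist');t=grab_frame('top');s=grab_frame('scene')
crop(f,210,0,370,120,5,'w4k.png');crop(t,200,170,340,275,5,'t4.png');crop(s,260,130,380,220,6.5,'s4.png')
import pickle;pickle.dump((f,t,s),open('w4.pkl','wb'));print(f['xyz'],f['rotation'])"
```

```text
t 5.08 pos [6.028e+02 3.000e-01 2.188e+02] yaw 3.21 z [ 0. -0. -1.] F [ 0.7  0.7 -3.2] M [-0.03 -0.1   0.05] w 13.5 q [-0.2   0.23  1.51 -0.    1.4  -0.26]
[0.59770732 0.07268149 0.38873681] [-0.261734   -0.00877329  0.05531999]
```

View pics/w4k.png

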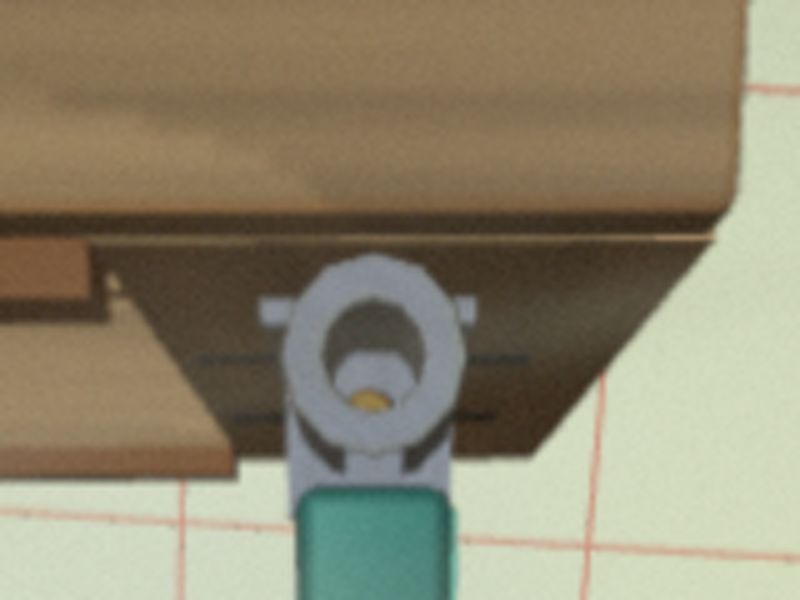

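View pics/s4.png

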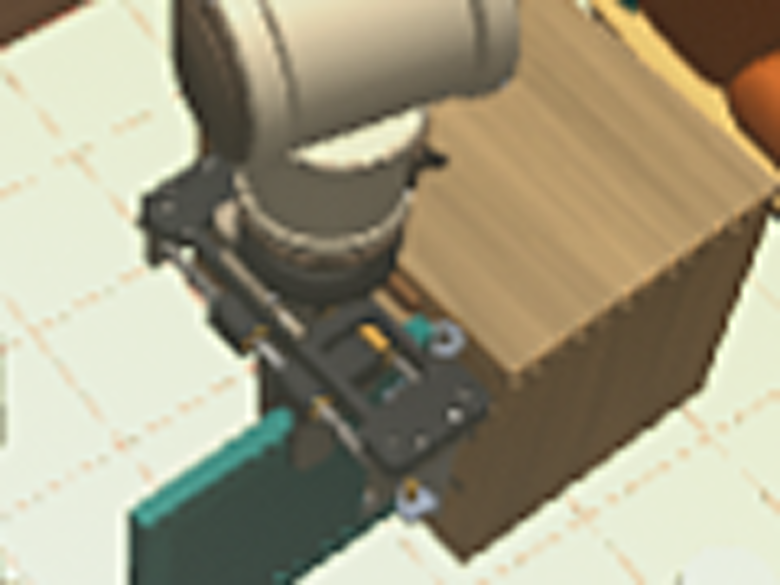

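View pics/t4.png

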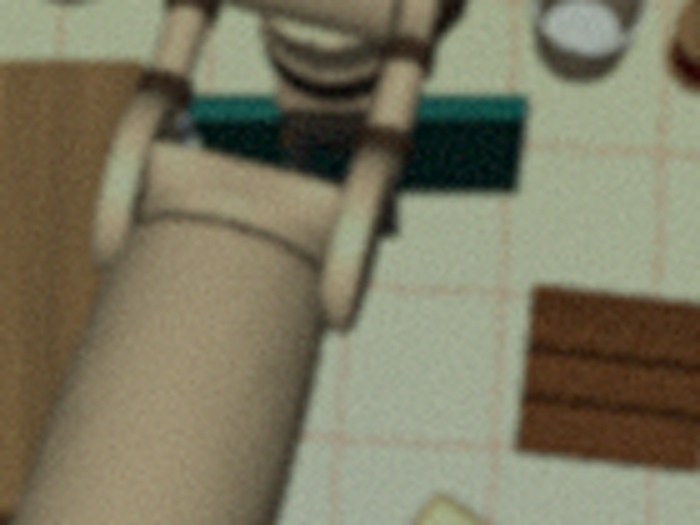

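Run:
```python
from h import *
import pickle
f,t,s=pickle.load(open('w4.pkl','rb'))
c=lambda x,y:(210+x/5-.4,y/5-.4)
ic=lambda p:np.round(((np.array(p)+.4-[210,0])*5),0)
kn=onz(f,*c(375,352.5),.2196)*1000;print("kn",kn)
z3=np.array
print("expected tip if aligned", ic(proj(f,[kn[0]/1e3,kn[1]/1e3,.173])), "tip far edge",ic(proj(f,[kn[0]/1e3,kn[1]/1e3+.003,.173])),"bore under edge near",ic(proj(f,[kn[0]/1e3,kn[1]/1e3-.0052,.1956])),"far",ic(proj(f,[kn[0]/1e3,kn[1]/1e3+.0052,.1956])))
for q in [(370,391)]: print("seen tip far edge",onz(f,*c(*q),.173)*1000)
for a in [(0,0)]: print("w3 pin projected",ic(proj(f,[.5959,.1025,.173])))
# bracket edges
for q in [(290,515),(450,515)]: print(onz(f,*c(*q),.155)*1000)
```

```text
kn [596.40754121 102.16400656 219.6       ]
expected tip if aligned [374. 419.] tip far edge [376. 395.] bore under edge near [372. 438.] far [377. 343.]
seen tip far edge [595.64696184 105.57237146 173.        ]
w3 pin projected [371. 416.]
[584.63472304  90.86075265 155.        ]
[608.16987073  92.17971933 155.        ]
```

Emit:
{"fn": "drive_tool", "kwargs": {"moves": [[[-0.6, -0.4, 4], [0, 0, 0], 0], [[-0.6, -0.4, 9], [0, 0, 0], 0], [[-0.6, -0.4, 14], [0, 0, 0], 0], [[-0.6, -0.4, 18], [0, 0, 0], 0], [[-0.6, -0.4, 20], [0, 0, 0], 0]]}}

```text
time: 5.65
tool_pos: [0.6014, 0.0016, 0.1973]
tool_rot: [-3.14, -0.089, 0.003]
contact_force: [-0.7, 0.0, -3.8]
gripper_width: 0.014
```

Emit:
{"fn": "drive_tool", "kwargs": {"moves": [[[0, 0, 1], [0, 0, 0], 0], [[0, 0, 2], [0, 0, 0], 0], [[0, 0, 3], [0, 0, 0], 0], [[0, 0, 4], [0, 0, 0], 0], [[0, 0, 4], [0, 0, 0], 0]]}}

```text
time: 6.07
tool_pos: [0.602, 0.0015, 0.1945]
tool_rot: [-3.14, -0.09, 0.0]
contact_force: [0.1, -0.4, -2.9]
gripper_width: 0.0136
```

```bash
python3 -c "
from g import *
st()
f=grab_frame('wrist');crop(f,210,0,370,120,5,'w5k.png')"
```

```text
t 6.07 pos [602.    1.5 194.5] yaw 3.27 z [-0.  0. -1.] F [ 0.1 -0.4 -2.9] M [-0.05 -0.1  -0.03] w 13.6 q [-0.2   0.24  1.54  0.    1.36 -0.26]
```

View pics/w5k.png

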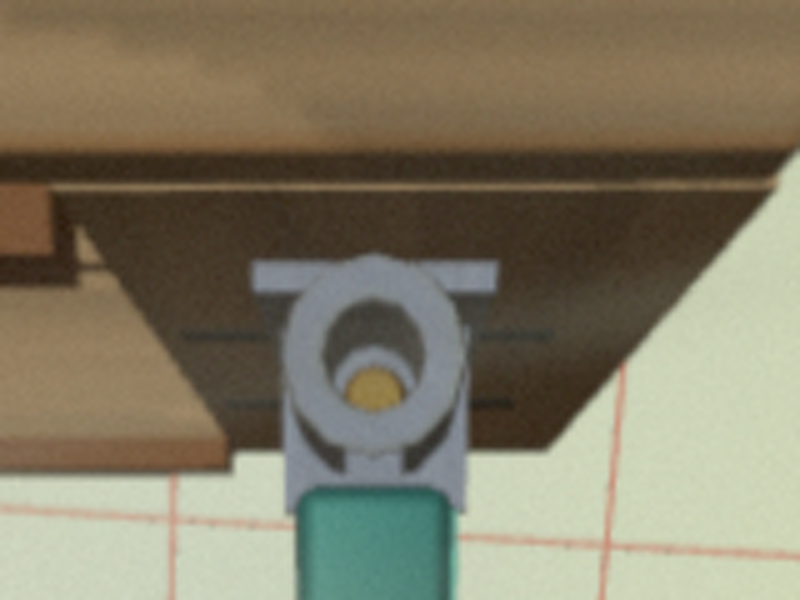

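Pin tip at (374,390) in the crop, centred in the bore. I'll keep lowering gently.

Emit:
{"fn": "drive_tool", "kwargs": {"moves": [[[0, 0, 1], [0, 0, 0], 0], [[0, 0, 2], [0, 0, 0], 0], [[0, 0, 3], [0, 0, 0], 0], [[0, 0, 4], [0, 0, 0], 0], [[0, 0, 4], [0, 0, 0], 0]]}}

```text
time: 6.53
tool_pos: [0.6018, 0.0016, 0.1903]
tool_rot: [-3.14, -0.09, 0.001]
contact_force: [0.8, 0.4, -3.8]
gripper_width: 0.0138
```

```bash
python3 -c "
from g import *
st()
f=grab_frame('wrist');crop(f,210,0,370,120,5,'w6k.png')"
```

```text
t 6.53 pos [601.8   1.6 190.3] yaw 3.27 z [-0.001  0.    -1.   ] F [ 0.8  0.4 -3.8] M [-0.03 -0.03  0.  ] w 13.8 q [-0.2   0.25  1.55  0.    1.35 -0.26]
```

View pics/w6k.png

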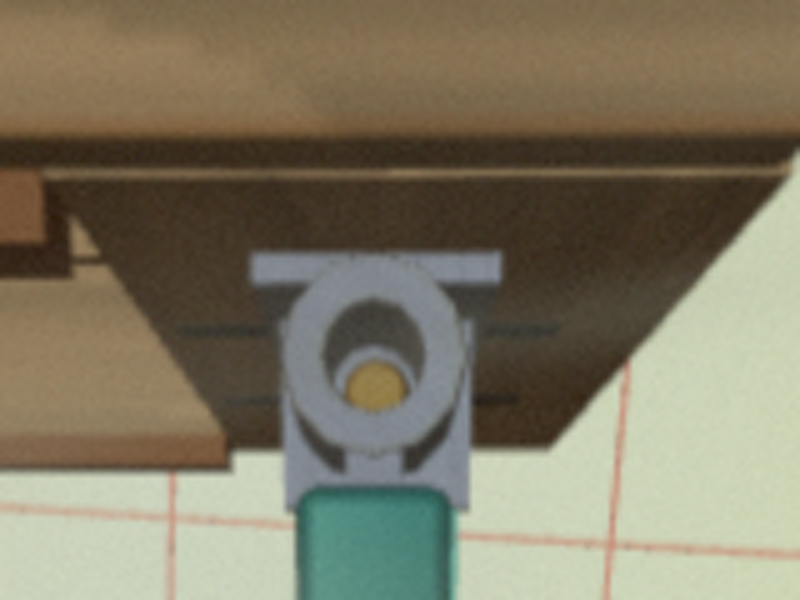

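Emit:
{"fn": "drive_tool", "kwargs": {"moves": [[[0, 0, 1], [0, 0, 0], 0], [[0, 0, 2], [0, 0, 0], 0], [[0, 0, 3], [0, 0, 0], 0], [[0, 0, 4], [0, 0, 0], 0], [[0, 0, 4], [0, 0, 0], 0]]}}

```text
time: 7.0
tool_pos: [0.6019, 0.0015, 0.1863]
tool_rot: [-3.14, -0.09, 0.001]
contact_force: [-0.5, -0.3, -3.0]
gripper_width: 0.014
```

Emit:
{"fn": "drive_tool", "kwargs": {"moves": [[[0, 0, 1], [0, 0, 0], 0], [[0, 0, 2], [0, 0, 0], 0], [[0, 0, 3], [0, 0, 0], 0], [[0, 0, 4], [0, 0, 0], 0], [[0, 0, 4], [0, 0, 0], 0]]}}

```text
time: 7.42
tool_pos: [0.6018, 0.0016, 0.1823]
tool_rot: [-3.14, -0.09, 0.001]
contact_force: [-0.0, 0.9, -3.0]
gripper_width: 0.0138
```

```bash
python3 -c "
from g import *
st()
f=grab_frame('wrist');crop(f,210,0,370,120,5,'w7k.png')"
```

```text
t 7.42 pos [601.8   1.6 182.3] yaw 3.27 z [-0.001  0.    -1.   ] F [-0.   0.9 -3. ] M [ 0.01 -0.08  0.04] w 13.8 q [-0.2   0.25  1.55 -0.    1.34 -0.26]
```

View pics/w7k.png

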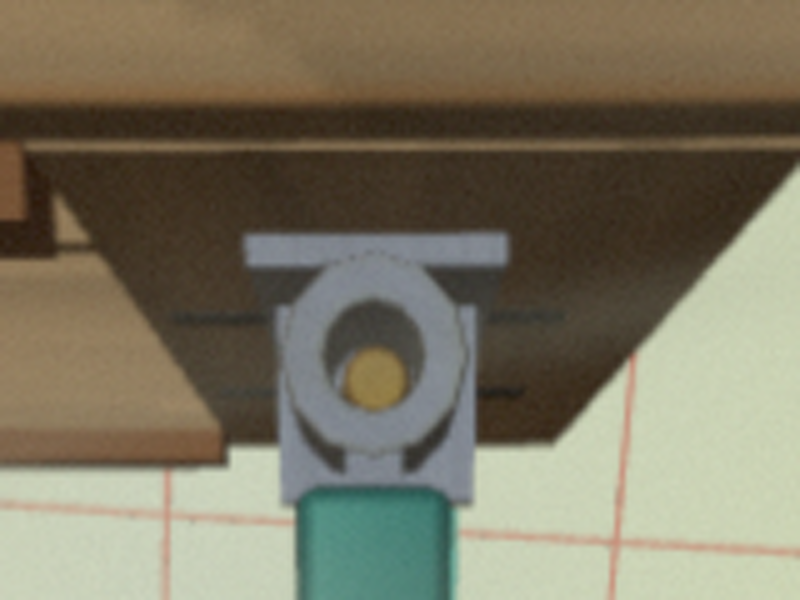

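Emit:
{"fn": "drive_tool", "kwargs": {"moves": [[[0, 0, 0.8], [0, 0, 0], 0], [[0, 0, 1.6], [0, 0, 0], 0], [[0, 0, 2.4], [0, 0, 0], 0], [[0, 0, 3], [0, 0, 0], 0], [[0, 0, 3], [0, 0, 0], 0]]}}

```text
time: 7.88
tool_pos: [0.602, 0.0015, 0.1795]
tool_rot: [-3.14, -0.09, 0.0]
contact_force: [-0.0, 0.3, -2.5]
gripper_width: 0.0134
```

Emit:
{"fn": "drive_tool", "kwargs": {"moves": [[[0, 0, 0.3], [0, 0, 0], 0], [[0, 0, 0.6], [0, 0, 0], 0], [[0, 0, 0.9], [0, 0, 0], 0], [[0, 0, 1.0], [0, 0, 0], 0], [[0, 0, 1.0], [0, 0, 0], 0]]}}

```text
time: 8.3
tool_pos: [0.6023, 0.0014, 0.1792]
tool_rot: [3.14, 0.09, 0.001]
contact_force: [-1.7, -1.1, 0.9]
gripper_width: 0.0134
```

```bash
python3 -c "
from g import *
st()"
```

```text
t 8.3 pos [602.3   1.4 179.2] yaw 3.27 z [ 0.001 -0.    -1.   ] F [-1.7 -1.1  0.9] M [0.18 0.16 0.09] w 13.4 q [-0.2   0.25  1.56  0.    1.33 -0.26]
```

```bash
python3 -c "
from g import *
f=grab_frame('wrist');crop(f,210,0,370,120,5,'w8k.png');s=grab_frame('scene');crop(s,260,130,380,220,6.5,'s8.png')"
```

```text
(no output)
```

View pics/w8k.png

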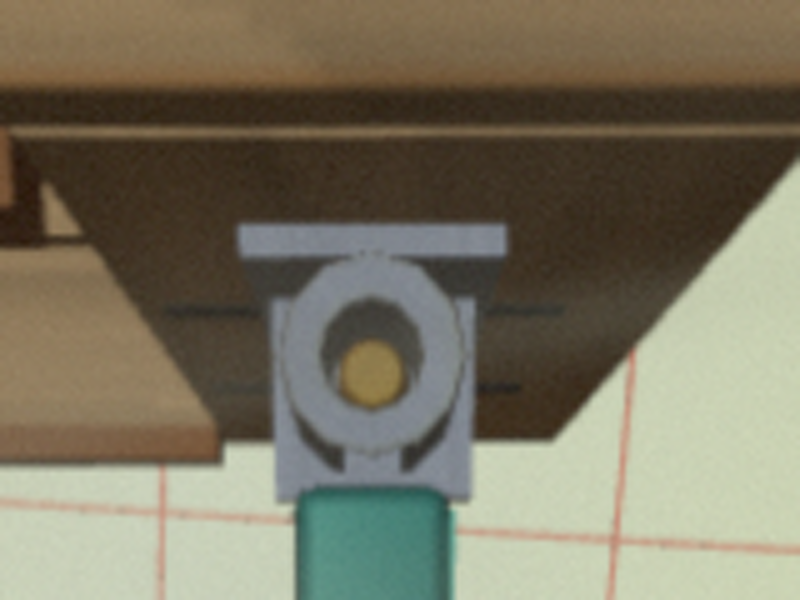

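View pics/s8.png

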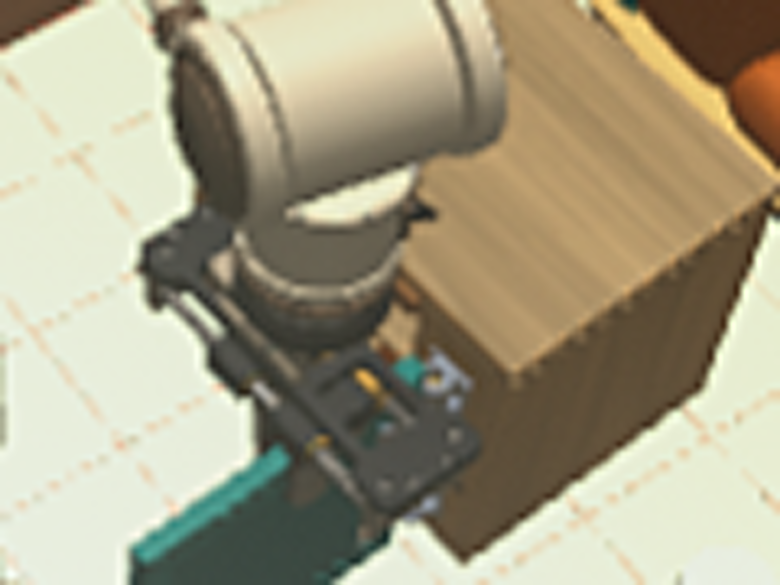

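Emit:
{"fn": "drive_tool", "kwargs": {"moves": [[[0, 0, 0.3], [0, 0, 0], 0], [[0, 0, 0.5], [0, 0, 0], 0], [[0, 0, 0.5], [0, 0, 0], 0], [[0, 0, 0.5], [0, 0, 0], 0], [[0, 0, 0.5], [0, 0, 0], 0]]}}

```text
time: 8.82
tool_pos: [0.6024, 0.0012, 0.1786]
tool_rot: [3.14, 0.089, 0.001]
contact_force: [-1.2, -3.0, 5.3]
gripper_width: 0.0139
```

```bash
python3 -c "
from g import *
st()"
```

```text
t 8.82 pos [602.4   1.2 178.6] yaw 3.26 z [ 0.001 -0.001 -1.   ] F [-1.2 -3.   5.3] M [0.04 0.12 0.16] w 13.9 q [-0.2   0.26  1.56 -0.    1.33 -0.26]
```

Emit:
{"fn": "drive_tool", "kwargs": {"moves": [[[0, 0, -0.8], [0, 0, 0], 45], [[0, 0, -0.8], [0, 0, 0], 45], [[0, 0, -0.8], [0, 0, 0], 45], [[0, 0, -0.8], [0, 0, 0], 45], [[0, 0, -0.8], [0, 0, 0], 45]]}}

```text
time: 9.23
tool_pos: [0.6019, 0.0017, 0.1785]
tool_rot: [-3.14, -0.09, 0.001]
contact_force: [-0.5, 1.1, 0.4]
gripper_width: 0.0407
```

```bash
python3 -c "
from g import *
st()
f=grab_frame('wrist');crop(f,0,0,560,420,1.4,'w9.png')"
```

```text
t 9.23 pos [601.9   1.7 178.5] yaw 3.27 z [-0.  0. -1.] F [-0.5  1.1  0.4] M [-0.02 -0.08 -0.01] w 40.7 q [-0.2   0.26  1.56  0.    1.33 -0.25]
```

View pics/w9.png

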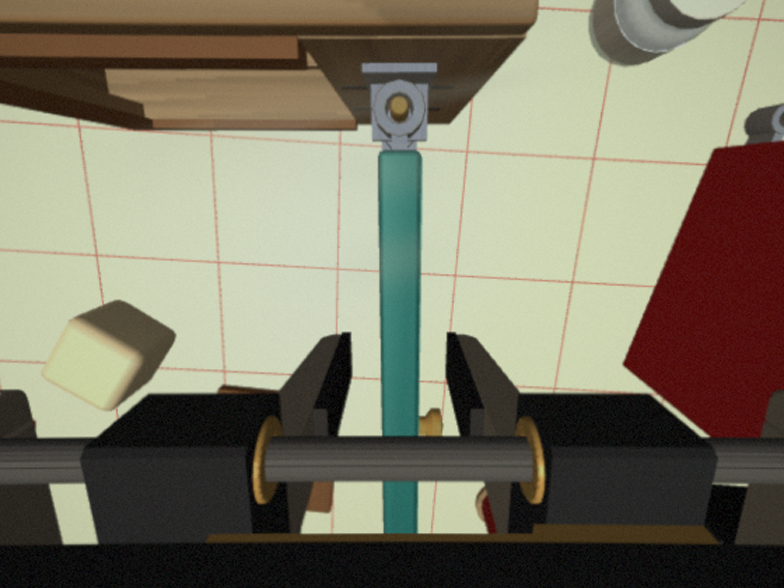

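The door hangs freely, with the pin at (399,106) inside the knuckle ring and the fingers clear on both sides. Next I retract upward and go around to the outer side.

Emit:
{"fn": "drive_tool", "kwargs": {"moves": [[[0, 0, -20], [0, 0, 0], 45], [[0, 0, -50], [0, 0, 0], 45], [[0, 0, -80], [0, 0, 0], 10], [[25, 25, -80], [0, 0, 0], 0], [[55, 45, -80], [0, 0, 0], 0]]}}

```text
time: 9.7
tool_pos: [0.661, -0.0407, 0.2631]
tool_rot: [3.138, 0.092, 0.01]
contact_force: [1.1, -0.2, 0.3]
gripper_width: 0.0233
```

Emit:
{"fn": "drive_tool", "kwargs": {"moves": [[[8, 0, 0], [0, 0, 0], 0], [[8, 0, 0], [0, 0, 0], 0], [[8, 0, 20], [0, 0, 0], 0], [[8, 0, 50], [0, 0, 0], 0], [[8, 0, 85], [0, 0, 0], 0]]}}

```text
time: 10.12
tool_pos: [0.6684, -0.0395, 0.1755]
tool_rot: [3.139, 0.091, 0.007]
contact_force: [0.1, -0.2, -0.7]
gripper_width: 0.0004
```

```bash
cat > arc.py <<'E'
from g import *
import sys
P=np.array([595.9,102.5]);c=93.2
def pose(phi,r,off,z):
    y=np.radians(c+phi);u=np.array([-np.sin(y),np.cos(y)]);n=-np.array([np.cos(y),np.sin(y)])
    p=P+r*u+off*n;X=np.r_[n,0];Z=np.array([0,0,-1.]);return np.r_[p,z],R.from_matrix(np.c_[X,np.cross(Z,X),Z])
def rows(phis,r,off,z):
    s=get_state();A=R.from_rotvec(s["tool_rot"])
    for f in phis:
        p,B=pose(f,r,off,z);print(f,np.round(A.inv().apply(p-s["tool_pos"]*1000),1).tolist(),np.round((A.inv()*B).as_rotvec(),3).tolist())
E
python3 -c "
from arc import *
st();rows([90,90],150,50,165);rows([90],150,28,165)
f=grab_frame('wrist');crop(f,0,0,560,420,1.4,'w10.png')"
```

```text
t 10.12 pos [668.4 -39.5 175.5] yaw 3.3 z [ 0.005 -0.001 -1.   ] F [ 0.1 -0.2 -0.7] M [-0.04 -0.06  0.06] w 0.4 q [-0.24  0.42  1.35  0.    1.36 -0.3 ]
90 [-14.5, 4.1, 10.5] [0.001, -0.005, 0.002]
90 [-14.5, 4.1, 10.5] [0.001, -0.005, 0.002]
90 [-36.5, 4.1, 10.4] [0.001, -0.005, 0.002]
```

View pics/w10.png

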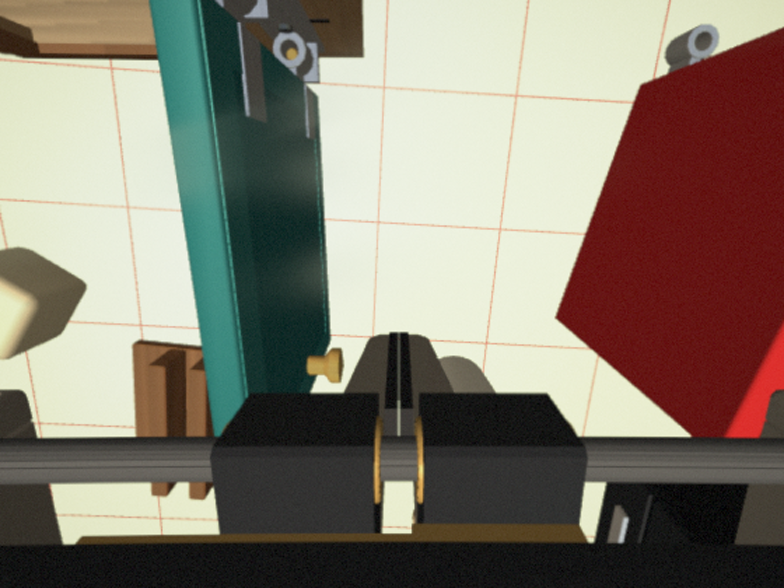

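Emit:
{"fn": "drive_tool", "kwargs": {"moves": [[[-8, 4, 5], [0, 0, 0], 0], [[-16, 4, 10], [0, 0, 0], 0], [[-24, 4, 10], [0, 0, 0], 0], [[-32, 4, 10], [0, 0, 0], 0], [[-36, 4, 10], [0, 0, 0], 0]]}}

```text
time: 10.58
tool_pos: [0.6306, -0.0453, 0.1647]
tool_rot: [-3.14, -0.09, 0.001]
contact_force: [-1.1, -0.2, -0.4]
gripper_width: 0.0008
```

```bash
python3 -c "
from arc import *
st();rows([87,84,80,76,72],150,26,165)"
```

```text
t 10.58 pos [630.6 -45.3 164.7] yaw 3.29 z [-0.001  0.    -1.   ] F [-1.1 -0.2 -0.4] M [-0.04 -0.09  0.01] w 0.8 q [-0.26  0.34  1.48  0.    1.32 -0.32]
87 [-8.3, 1.6, -0.3] [-0.0, 0.001, 0.054]
84 [-16.2, 2.3, -0.3] [-0.0, 0.001, 0.106]
80 [-26.8, 2.7, -0.3] [-0.0, 0.001, 0.176]
76 [-37.5, 2.2, -0.3] [-0.0, 0.001, 0.246]
72 [-48.0, 1.1, -0.3] [-0.0, 0.001, 0.316]
```

Emit:
{"fn": "drive_tool", "kwargs": {"moves": [[[-8, 1.5, 0], [0, 0, 0.054], 0], [[-16, 2.3, 0], [0, 0, 0.106], 0], [[-24, 2.6, 0], [0, 0, 0.158], 0], [[-32, 2.5, 0], [0, 0, 0.21], 0], [[-40, 2, 0], [0, 0, 0.262], 0]]}}

```text
time: 11.0
tool_pos: [0.5916, -0.0499, 0.1649]
tool_rot: [3.125, -0.325, 0.001]
contact_force: [0.8, 0.7, 0.2]
gripper_width: 0.0006
```

```bash
python3 -c "
from arc import *
st();rows([71,67,63,59,55],150,26,165)"
```

```text
t 11.0 pos [591.6 -49.9 164.9] yaw -11.87 z [ 0.001 -0.    -1.   ] F [0.8 0.7 0.2] M [ 0.   -0.12 -0.03] w 0.6 q [-0.29  0.25  1.6   0.    1.3  -0.08]
71 [-11.5, 1.4, -0.2] [-0.0, -0.001, 0.069]
67 [-22.1, 2.1, -0.2] [-0.0, -0.001, 0.138]
63 [-32.7, 2.1, -0.2] [-0.0, -0.001, 0.208]
59 [-43.3, 1.4, -0.2] [-0.0, -0.001, 0.278]
55 [-53.8, -0.1, -0.2] [-0.0, -0.001, 0.348]
```

Emit:
{"fn": "drive_tool", "kwargs": {"moves": [[[-9, 1.2, 0], [0, 0, 0.06], 0], [[-18, 1.9, 0], [0, 0, 0.115], 0], [[-27, 2.1, 0], [0, 0, 0.17], 0], [[-36, 2, 0], [0, 0, 0.23], 0], [[-45, 1.3, 0], [0, 0, 0.29], 0]]}}

```text
time: 11.42
tool_pos: [0.5472, -0.0419, 0.1648]
tool_rot: [-3.045, 0.774, -0.001]
contact_force: [0.1, -0.4, 0.0]
gripper_width: 0.0008
```

```bash
python3 -c "
from arc import *
st();rows([54,50,46,42,38],150,26,165)
f=grab_frame('wrist');crop(f,0,0,560,420,1.4,'w11.png')"
```

```text
t 11.42 pos [547.2 -41.9 164.8] yaw -28.51 z [ 0.001 -0.    -1.   ] F [ 0.1 -0.4  0. ] M [-0.09 -0.05 -0.03] w 0.8 q [-0.3   0.13  1.73  0.    1.28  0.2 ]
54 [-11.4, 1.4, -0.3] [-0.0, -0.001, 0.075]
50 [-22.0, 2.0, -0.3] [-0.0, -0.001, 0.145]
46 [-32.6, 1.9, -0.3] [-0.0, -0.001, 0.214]
42 [-43.2, 1.1, -0.3] [-0.0, -0.001, 0.284]
38 [-53.7, -0.5, -0.3] [-0.0, -0.001, 0.354]
```

View pics/w11.png

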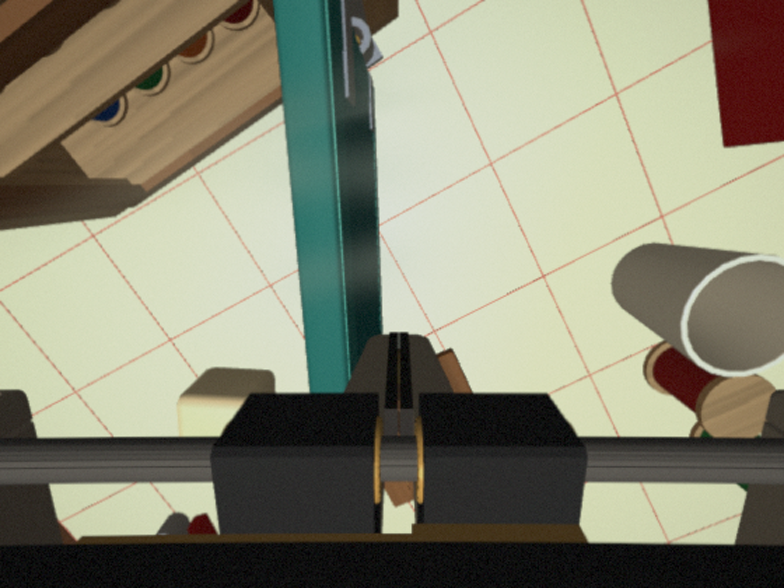

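The door is following the finger backs. I'll continue the arc.

Emit:
{"fn": "drive_tool", "kwargs": {"moves": [[[-9, 1.2, 0], [0, 0, 0.06], 0], [[-18, 1.9, 0], [0, 0, 0.115], 0], [[-27, 2.1, 0], [0, 0, 0.175], 0], [[-36, 1.8, 0], [0, 0, 0.235], 0], [[-45, 1, 0], [0, 0, 0.295], 0]]}}

```text
time: 11.88
tool_pos: [0.5075, -0.0215, 0.1647]
tool_rot: [-2.899, 1.211, -0.002]
contact_force: [0.5, 0.5, 0.2]
gripper_width: 0.0004
```

```bash
python3 -c "
from arc import *
st();rows([37,33,29,25,21],150,26,165)"
```

```text
t 11.88 pos [507.5 -21.5 164.7] yaw -45.35 z [ 0.001 -0.    -1.   ] F [0.5 0.5 0.2] M [-0.03 -0.12 -0.01] w 0.4 q [-0.28  0.03  1.84  0.    1.27  0.51]
37 [-11.8, 1.5, -0.3] [-0.001, -0.001, 0.078]
33 [-22.4, 2.1, -0.3] [-0.001, -0.001, 0.148]
29 [-33.1, 2.0, -0.3] [-0.001, -0.001, 0.217]
25 [-43.7, 1.1, -0.4] [-0.001, -0.001, 0.287]
21 [-54.2, -0.4, -0.4] [-0.001, -0.001, 0.357]
```

Emit:
{"fn": "drive_tool", "kwargs": {"moves": [[[-9, 1.2, 0], [0, 0, 0.06], 0], [[-18, 1.9, 0], [0, 0, 0.12], 0], [[-27, 2.1, 0], [0, 0, 0.18], 0], [[-36, 1.8, 0], [0, 0, 0.24], 0], [[-44, 1, 0], [0, 0, 0.29], 0]]}}

```text
time: 12.3
tool_pos: [0.4756, 0.0093, 0.1645]
tool_rot: [-2.693, 1.617, -0.001]
contact_force: [-0.1, -0.2, -0.3]
gripper_width: 0.0003
```

```bash
python3 -c "
from arc import *
st();rows([22,20,17,14,12,10],150,26,165)
f=grab_frame('wrist');crop(f,0,0,560,420,1.4,'w12.png')"
```

```text
t 12.3 pos [475.6   9.3 164.5] yaw -61.95 z [ 0.001 -0.    -1.   ] F [-0.1 -0.2 -0.3] M [-0.   -0.02  0.02] w 0.3 q [-0.24 -0.06  1.92  0.    1.28  0.85]
22 [-7.2, 1.1, -0.5] [-0.001, -0.0, 0.05]
20 [-12.5, 1.7, -0.5] [-0.001, -0.0, 0.085]
17 [-20.5, 2.2, -0.5] [-0.001, -0.0, 0.137]
14 [-28.4, 2.2, -0.5] [-0.001, -0.0, 0.189]
12 [-33.7, 2.0, -0.5] [-0.001, -0.0, 0.224]
10 [-39.1, 1.7, -0.5] [-0.001, -0.0, 0.259]
```

View pics/w12.png

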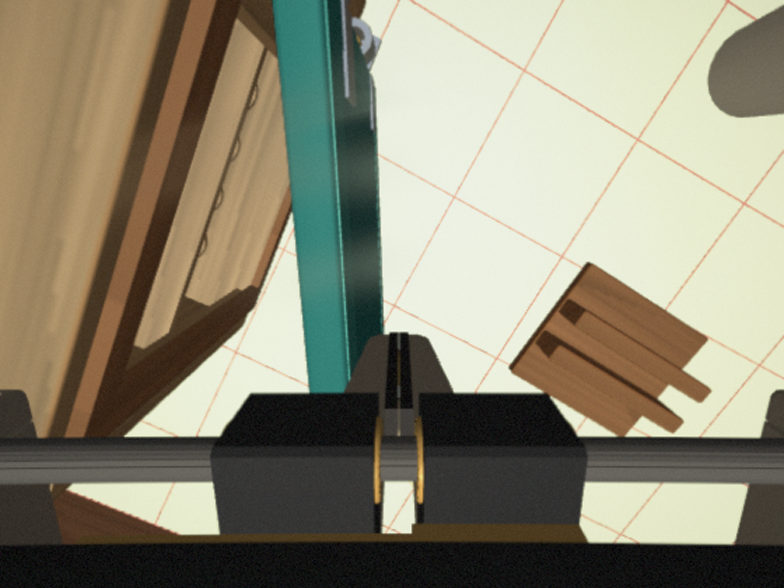

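Emit:
{"fn": "drive_tool", "kwargs": {"moves": [[[-8, 1.2, 0], [0, 0, 0.055], 0], [[-15, 1.8, 0], [0, 0, 0.1], 0], [[-22, 2.2, 0], [0, 0, 0.146], 0], [[-28, 2.2, 0], [0, 0, 0.188], 0], [[-33, 2, 0], [0, 0, 0.22], 0]]}}

```text
time: 12.77
tool_pos: [0.4587, 0.0372, 0.1645]
tool_rot: [-2.501, 1.9, -0.001]
contact_force: [0.8, 0.7, 0.1]
gripper_width: 0.0005
```

```bash
python3 -c "
from arc import *
st();rows([10,8,6,4,2],150,26,165)
f=grab_frame('wrist');crop(f,0,0,560,420,1.4,'w13.png')"
```

```text
t 12.77 pos [458.7  37.2 164.5] yaw -74.45 z [ 0.001 -0.    -1.   ] F [0.8 0.7 0.1] M [-0.02  0.03  0.04] w 0.5 q [-0.18 -0.1   1.96  0.    1.28  1.12]
10 [-6.3, 1.2, -0.5] [-0.001, -0.0, 0.041]
8 [-11.6, 1.8, -0.5] [-0.001, -0.0, 0.076]
6 [-16.8, 2.2, -0.6] [-0.001, -0.0, 0.111]
4 [-22.2, 2.5, -0.6] [-0.001, -0.0, 0.146]
2 [-27.5, 2.5, -0.6] [-0.001, -0.0, 0.181]
```

View pics/w13.png

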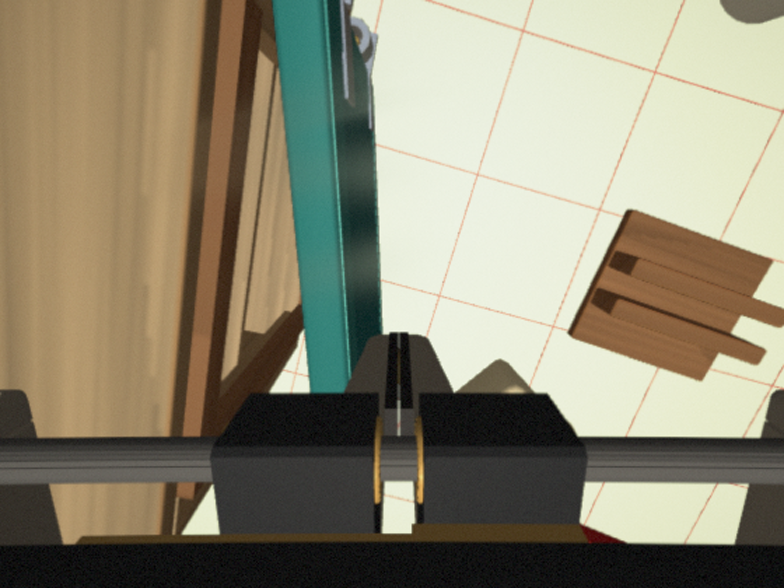

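Emit:
{"fn": "drive_tool", "kwargs": {"moves": [[[-5, 1, 0], [0, 0, 0.033], 0], [[-10, 1.6, 0], [0, 0, 0.066], 0], [[-14, 2, 0], [0, 0, 0.092], 0], [[-18, 2.3, 0], [0, 0, 0.118], 0], [[-21, 2.4, 0], [0, 0, 0.138], 0]]}}

```text
time: 13.23
tool_pos: [0.4509, 0.0566, 0.1644]
tool_rot: [-2.365, 2.067, -0.001]
contact_force: [-0.4, 0.3, -0.2]
gripper_width: 0.0007
```

```bash
python3 -c "
from arc import *
st();rows([3,2,1,0,-1],150,26,165)
f=grab_frame('wrist');crop(f,0,0,560,420,1.4,'w14.png')"
```

```text
t 13.23 pos [450.9  56.6 164.4] yaw -82.3 z [ 0.001 -0.    -1.   ] F [-0.4  0.3 -0.2] M [-0.    0.03 -0.02] w 0.7 q [-0.14 -0.12  1.98 -0.    1.28  1.29]
3 [-4.0, 0.8, -0.6] [-0.001, -0.0, 0.026]
2 [-6.7, 1.2, -0.6] [-0.001, -0.0, 0.044]
1 [-9.3, 1.5, -0.6] [-0.001, -0.0, 0.061]
0 [-11.9, 1.8, -0.6] [-0.001, -0.0, 0.079]
-1 [-14.6, 2.0, -0.6] [-0.001, -0.0, 0.096]
```

View pics/w14.png

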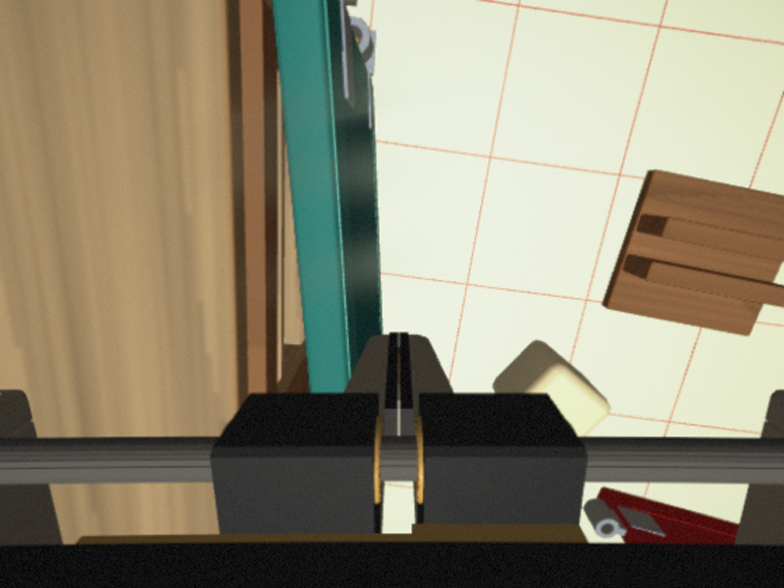

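Emit:
{"fn": "drive_tool", "kwargs": {"moves": [[[-2, 0.4, 0], [0, 0, 0.012], 0], [[-4, 0.8, 0], [0, 0, 0.025], 0], [[-5.5, 1, 0], [0, 0, 0.036], 0], [[-7, 1.2, 0], [0, 0, 0.046], 0], [[-8, 1.3, 0], [0, 0, 0.052], 0]]}}

```text
time: 13.7
tool_pos: [0.4483, 0.0644, 0.1639]
tool_rot: [-2.309, 2.13, -0.0]
contact_force: [-0.1, 0.4, 1.1]
gripper_width: 0.0004
```

Emit:
{"fn": "drive_tool", "kwargs": {"moves": [[[-0.8, 0.1, 0], [0, 0, 0.005], 0], [[-1.5, 0.2, 0], [0, 0, 0.01], 0], [[-2.2, 0.3, 0], [0, 0, 0.015], 0], [[-3, 0.4, 0], [0, 0, 0.02], 0], [[-3, 0.4, 0], [0, 0, 0.02], 0]]}}

```text
time: 14.12
tool_pos: [0.4476, 0.0674, 0.1638]
tool_rot: [2.288, -2.153, -0.0]
contact_force: [-0.1, 0.5, 0.7]
gripper_width: 0.0006
```

```bash
python3 -c "
from arc import *
st();rows([0,-1,-2],150,26,165)
f=grab_frame('wrist');crop(f,0,0,560,420,1.4,'w15.png')"
```

```text
t 14.12 pos [447.6  67.4 163.8] yaw -86.53 z [-0.  0. -1.] F [-0.1  0.5  0.7] M [0.02 0.01 0.  ] w 0.6 q [-0.12 -0.12  1.98  0.    1.28  1.39]
0 [-0.8, -0.0, -1.2] [0.0, 0.0, 0.005]
-1 [-3.4, 0.4, -1.2] [0.0, 0.0, 0.022]
-2 [-6.1, 0.8, -1.2] [0.0, 0.0, 0.04]
```

View pics/w15.png

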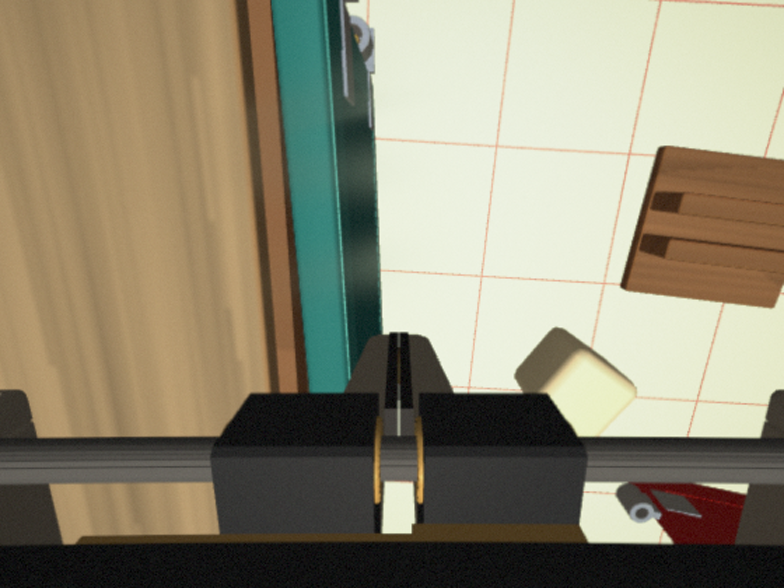

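Emit:
{"fn": "drive_tool", "kwargs": {"moves": [[[-0.4, 0, 0], [0, 0, 0.002], 0], [[-0.8, 0, 0], [0, 0, 0.004], 0], [[-1.2, 0.1, 0], [0, 0, 0.006], 0], [[-1.5, 0.1, 0], [0, 0, 0.008], 0], [[-1.5, 0.1, 0], [0, 0, 0.008], 0]]}}

```text
time: 14.58
tool_pos: [0.4474, 0.0688, 0.1639]
tool_rot: [2.279, -2.162, -0.0]
contact_force: [0.1, 0.1, -0.4]
gripper_width: 0.0008
```

```bash
python3 -c "
from arc import *
st()"
```

```text
t 14.58 pos [447.4  68.8 163.9] yaw -86.98 z [-0.  0. -1.] F [ 0.1  0.1 -0.4] M [0.04 0.   0.03] w 0.8 q [-0.12 -0.12  1.98  0.    1.28  1.4 ]
```

Emit:
{"fn": "drive_tool", "kwargs": {"moves": [[[-0.4, 0, 0], [0, 0, 0.002], 0], [[-0.8, 0, 0], [0, 0, 0.004], 0], [[-1.2, 0.1, 0], [0, 0, 0.006], 0], [[-1.5, 0.1, 0], [0, 0, 0.008], 0], [[-1.5, 0.1, 0], [0, 0, 0.008], 0]]}}

```text
time: 15.0
tool_pos: [0.4473, 0.0703, 0.1639]
tool_rot: [-2.27, 2.171, 0.0]
contact_force: [-0.2, 0.2, 0.0]
gripper_width: 0.0003
```

```bash
python3 -c "
from arc import *
st()"
```

```text
t 15.0 pos [447.3  70.3 163.9] yaw -87.44 z [ 0.  0. -1.] F [-0.2  0.2  0. ] M [0.03 0.02 0.01] w 0.3 q [-0.11 -0.12  1.98  0.    1.28  1.41]
```

Emit:
{"fn": "drive_tool", "kwargs": {"moves": [[[-0.5, 0, 0], [0, 0, 0], 0], [[-1, 0, 0], [0, 0, 0], 0], [[-1.5, 0, 0], [0, 0, 0], 0], [[-2, 0, 0], [0, 0, 0], 0], [[-2, 0, 0], [0, 0, 0], 0]]}}

```text
time: 15.42
tool_pos: [0.4472, 0.0715, 0.1639]
tool_rot: [2.27, -2.17, 0.002]
contact_force: [-0.1, -4.7, -0.0]
gripper_width: 0.0003
```

```bash
python3 -c "
from arc import *
st()
f=grab_frame('wrist');crop(f,180,0,340,300,2,'w16.png')"
```

```text
t 15.42 pos [447.2  71.5 163.9] yaw -87.43 z [-0.    -0.002 -1.   ] F [-0.1 -4.7 -0. ] M [-0.7   0.13  0.02] w 0.3 q [-0.11 -0.12  1.98 -0.    1.28  1.42]
```

View pics/w16.png

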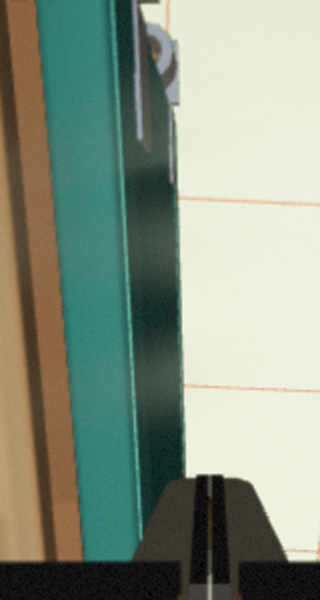

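The seat now resists with 4.7 N and the gap is closed. I'll press lightly once more, then back off.

Emit:
{"fn": "drive_tool", "kwargs": {"moves": [[[-0.3, 0, 0], [0, 0, 0], 0], [[-0.3, 0, 0], [0, 0, 0], 0], [[-0.3, 0, 0], [0, 0, 0], 0], [[-0.3, 0, 0], [0, 0, 0], 0], [[-0.3, 0, 0], [0, 0, 0], 0]]}}

```text
time: 15.88
tool_pos: [0.4472, 0.0715, 0.1639]
tool_rot: [2.269, -2.17, 0.002]
contact_force: [-0.8, -7.3, -0.0]
gripper_width: 0.0003
```

Emit:
{"fn": "drive_tool", "kwargs": {"moves": [[[1, 0, 0], [0, 0, 0], 0], [[2, 0, 0], [0, 0, 0], 0], [[4, 0, 0], [0, 0, 0], 0], [[12, 0, 0], [0, 0, 0], 0], [[25, 0, 0], [0, 0, 0], 0]]}}

```text
time: 16.3
tool_pos: [0.4482, 0.0478, 0.1639]
tool_rot: [-2.272, 2.169, 0.001]
contact_force: [-0.8, -0.3, -0.1]
gripper_width: 0.0001
```

Emit:
{"fn": "drive_tool", "kwargs": {"moves": [[[15, 0, -15], [0, 0, 0], 0], [[30, 0, -45], [0, 0, 0], 0], [[60, 0, -75], [0, 0, 0], 0], [[95, 0, -100], [0, 0, 0], 0], [[120, 0, -110], [0, 0, 0], 0]]}}

```text
time: 16.72
tool_pos: [0.4549, -0.0749, 0.2779]
tool_rot: [-2.269, 2.17, -0.009]
contact_force: [0.1, 0.6, 0.9]
gripper_width: 0.0001
```

```bash
python3 -c "
from arc import *
import pickle
st()
f=grab_frame('wrist');t=grab_frame('top');s=grab_frame('scene');pickle.dump((f,t,s),open('w17.pkl','wb'))
crop(f,0,0,560,420,1.4,'w17.png');crop(t,140,160,380,300,3.3,'t17.png');crop(s,200,110,400,260,4,'s17.png')"
```

```text
t 16.72 pos [454.9 -74.9 277.9] yaw -87.43 z [ 0.006 -0.003 -1.   ] F [0.1 0.6 0.9] M [-0.04 -0.02 -0.01] w 0.1 q [-0.43 -0.19  1.82 -0.    1.51  1.1 ]
```

View pics/w17.png

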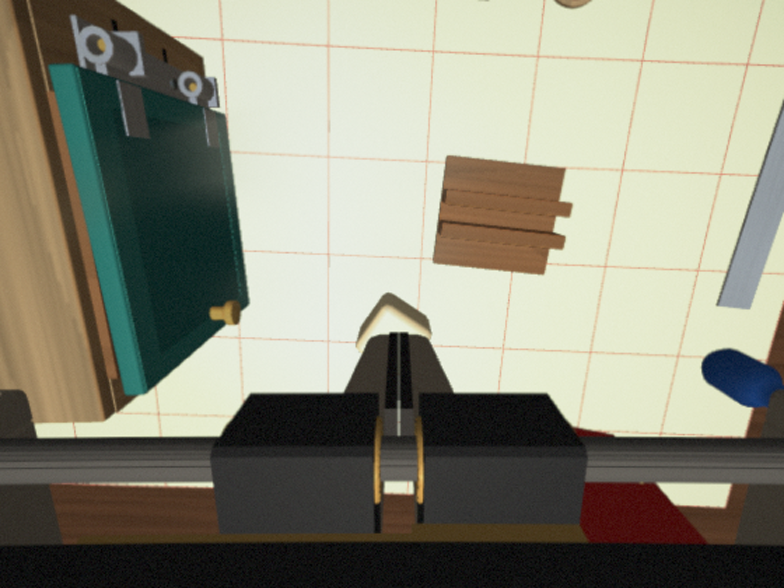

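View pics/t17.png

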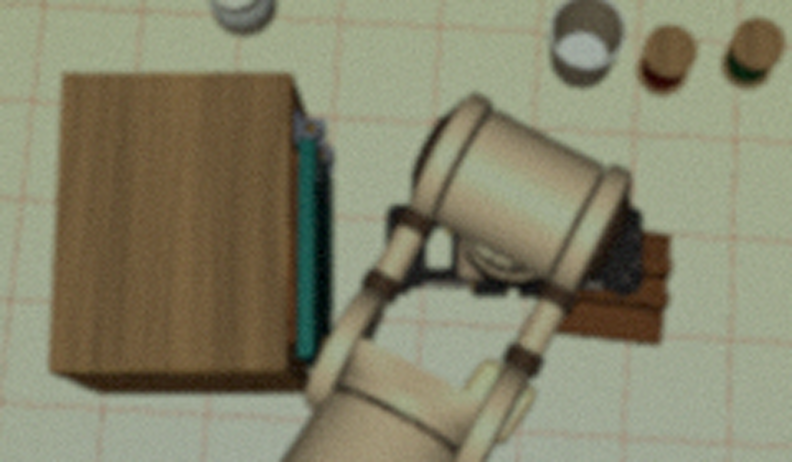

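View pics/s17.png

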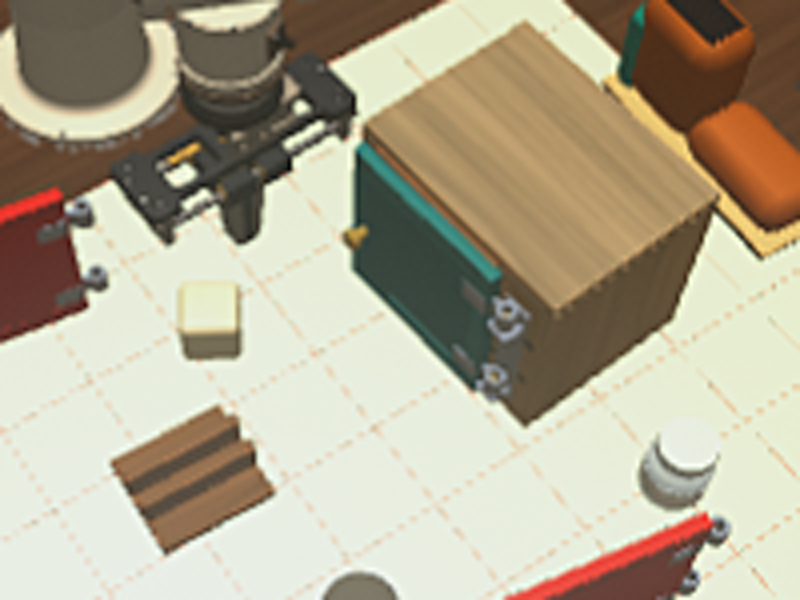

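Emit:
{"fn": "drive_tool", "kwargs": {"moves": [[[0, 0, -5], [0, 0, 0], 0], [[0, 0, -10], [0, 0, 0], 0], [[0, 0, -10], [0, 0, 0], 0], [[0, 0, -10], [0, 0, 0], 0], [[0, 0, -10], [0, 0, 0], 0]]}}

```text
time: 17.28
tool_pos: [0.4535, -0.0716, 0.2835]
tool_rot: [2.272, -2.17, -0.001]
contact_force: [0.6, 0.4, -0.5]
gripper_width: 0.0004
```

```bash
python3 -c "
from arc import *
import pickle
st()
f0,t0,s0=pickle.load(open('w17.pkl','rb'));t=grab_frame('top');s=grab_frame('scene')
def w(f,T):
    hsv=cv2.cvtColor(f['img'],cv2.COLOR_RGB2HSV);return hsv
d=np.abs(cv2.GaussianBlur(s['img'],(5,5),0).astype(int)-cv2.GaussianBlur(s0['img'],(5,5),0))[140:215,285:340].max();print('door region change',d)
# door top edge line vs cupboard top edge in top view
hsv=cv2.cvtColor(t['img'],cv2.COLOR_RGB2HSV);m=(hsv[...,0]>78)&(hsv[...,0]<98)&(hsv[...,1]>100)&(hsv[...,2]>60)
m[:,:225]=0;m[:,245:]=0
P=[]
for r in range(205,266):
    q=np.where(m[r])[0]
    if len(q)>2:P.append(onz(t,q.mean(),r,.21)[:2]*1000)
P=np.array(P);k=np.polyfit(P[:,0],P[:,1],1);print(len(P),'door line angle',np.degrees(np.arctan(k[0])),P[0],P[-1])
"
```

```text
t 17.28 pos [453.5 -71.6 283.5] yaw -87.36 z [-0.001  0.    -1.   ] F [ 0.6  0.4 -0.5] M [ 0.08 -0.01 -0.03] w 0.4 q [-0.42 -0.19  1.81  0.    1.53  1.1 ]
door region change 127
61 door line angle 3.6870613398025016 [565.6636788   98.59209887] [394.29896771  87.4141398 ]
```

```bash
python3 -c "
from cell import *
print(sign_off())"
```

```text
the job is handed in; nothing more can be done
None
```

The teal door is back on both hinge pins, fully down and pushed shut. I handed the job in at about 17.4 s of the 69 s allowed.

- **Hanging:** I gripped the door by its top edge, lifted it out of the stand and turned it to about a quarter open. Then I lined it up over the pins using the wrist camera. It went down with no resistance until it reached the brackets, where the upward force rose to about 5 N. In the wrist picture the upper pin's tip sat inside its knuckle. After letting go I could see the lower pin's tip inside its knuckle too.
- **Closing:** I pushed the door along its swing with closed fingers until the seat resisted. The last reading was 7.3 N, under the 15 N limit. I then backed off and moved clear.
- **Last checks:** The pictures show the door shut against the seat with both pins in their knuckles. In the top view its edge lies at 3.7°, against my estimate of 3.2 ± 0.5° for the cupboard. The wax block, stand, pot and red doors looked undisturbed, judged by eye.
- **Check that disagreed:** A pixel comparison of the door area between the last two pictures reported a change. I put this down to the arm overlapping the edge of that area as it rose, but I did not rerun it without the arm in view.

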